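# Run out and pin the loading tray of a sample-tube carrier

## Task

Swing the carrier's hold-down bar up and over until it stays open by itself, then slide the tube tray out from under it as far as its end stop. The tray's hole now sits slightly past the hole in the lug beneath: take the tapered pin from its parking block and drive it upright through both holes until its collar sits flat on the tray, so that the taper draws the tray back into line, and let go. Leave the bar open and leave the other things on the table where they are.

Things in the scene. Friction and masses are not known exactly. Their poses are not given: they have to be found in the camera images.
- carrier: the sample carrier, fixed to the table: aluminium base plate 200 (its x) x 355 (its y) x 12 mm with two low side rails. Its frame (origin on the table, z up, yaw varies) is the frame used for all carrier parts below: the tray slides out along +y, the hold-down bar crosses along x, the bar's hinge is at the +x side, its knob at the -x side. Base plate spans x -100..100, y -120..235 mm
- hold_bar (a joint): hinge angle of the hold-down bar, rad: 0 = down, lying level across the tray; grows as the knob end is lifted; 1.57 = upright; stop at 1.9, where it stands up to 270 mm above the table and is in the way of low moves across the carrier. Very light (about 0.1 N m to lift); past about 1.7 it leans back under its own weight and stays, below that it may fall shut. While it is down, the rubber pad under it stands in front of the tubes and blocks the tray
- bar_hinge (a point): point on the hinge line, at carrier (85, 18, 90) mm; the hinge line runs along carrier y
- bar_knob (a point): centre of the black coin-shaped knob at the free end of the bar, 172 mm from the hinge line, 90 mm above the table when down. The coin's axis is along carrier y: 14 mm thick, 26 mm across, so it can be pinched along y and turns between the fingers while it is followed around the arc. Nothing but the base plate is under it. The bar is 20 mm wide in y
- tray (a joint): how far the tray has been slid out of the carrier along carrier +y, m: starts near 0 under the bar; 0.070 = tray hole exactly over the lug hole; the end stop is at 0.074, that is 4 mm past being in line. Sliding friction about 2 N, no spring
- tray_fin (a point): grip point on the white pull fin of the tray: an upright plate 12 mm thick (carrier y), 40 mm wide (x), standing 60 to 110 mm above the table; this point is on its mid-plane, 90 mm above the table. The flat tongue around it has its top at 60 mm; the nearest tubes (top 84 mm) start 72 mm behind it (-y)
- tray_hole (a point): centre of the upper mouth of the 18 mm hole in the tray's tongue (10 mm thick, 60 mm wide), 60 mm above the table, 55 mm in +y from the fin's mid-plane; moves with the tray
- lug_hole (a point): centre of the upper mouth of the 18 mm through-hole in the fixed aluminium lug, 48 mm above the table, at carrier (0, 195, 48) mm. The hole is 36 mm deep to the base plate. The tray's tongue passes 2 mm above the lug, so that the holes stack. May be hidden by the tongue once the tray is out
- pin_stand: fixed grey parking block 56 x 56 x 52 mm with a 21 mm hole in its top in which the pin stands loosely; origin: centre of its underside
- pin_grip (a point): centre of the grip of the loose steel tapered pin (120 to 200 g): the upright dark cylinder above the collar, 18 mm across, 42 mm long; this point is 21 mm above the top of the collar and 71 mm above the pin's tip. z runs along the pin, up. The pin starts upright in the parking block, its collar resting on the block
- pin_collar (a point): centre of the underside of the pin's collar (28 mm across, 4 mm thick), 25 mm below the grip point
- pin_tip (a point): the pin's tip, 46 mm below the collar's underside, 5 mm across; the pin widens evenly to 17 mm across over the first 24 mm and is straight from there to the collar
- phone: switched-off phone, a dark slab 75 x 155 x 9 mm lying flat (origin: centre of its underside); bystander
- label_roll: standing white paper roll with an open core, 72 mm across, 50 mm high (origin: centre of its underside); bystander
- tape_roll: clear tape roll lying flat, 84 mm across, 24 mm high (origin: centre of its underside); bystander
- sanitiser: hand-gel bottle, 64 mm across, 170 mm high (origin: centre of its underside); bystander
- swab_jar: white lidded jar, 64 mm across, 89 mm high (origin: centre of its underside); bystander
Mind the look-alikes: they are no part of the job. What is shaped like the pin_stand but green or orange is not meant.

How it is judged:
By the outcome, as a careful person would: the job done as asked, in the order asked, and still so for the second after the job is handed in, with the robot touching nothing.
It also fails if it takes over 72 s, if anything falls off the work surface, if the arm or the gripper's body presses on something with over 40 N, if the wrist force passes 120 N, or if a joint passes its speed limit or range.

## Robot

A 6-joint arm with a two-finger parallel gripper is mounted at the origin on the work surface. World frame = base frame: x ahead of the robot, y to its left, z up, the work surface at z = 0. Lengths are in m, angles in rad, forces in N, time in s.
With the tool pointing down it reaches from about 0.35 to 0.975 m from the base axis. Payload 4.9 kg.
Tool frame: the origin (TCP) lies at the very end of the fingers, on their centre line; the grasp point (between the pads) lies 19 mm behind it (manip.grip_depth is the distance from the TCP to the grasp point, in m); z points along the fingers, x is the direction in which the jaws open and shut, and the axes are right-handed (so a half turn about z gives the same grasp; the last joint's range is limited). The gripper opens to 85 mm and grips with 20 to 120 N. Pads are 22 mm wide; open, the fingers measure 114 mm over their backs; the gripper's body (76 mm by 85 mm) begins 54 mm behind the grasp point. The pads swing forward as they close: fully open they stand 13 mm farther back than shut.
Start: joints at [1.057, 0.053, 1.613, -0, 1.476, -0.119], TCP at [0.24, 0.577, 0.192] pointing down, gripper open.
Joint ranges: [-3.01, 3.01], [-1.01, 2.22], [0.06, 2.58], [-1.02, 4.17], [0.09, 2.62], [-3.14, 3.14]. Speed limits (rad/s): [2.57, 2.57, 3.14, 3.14, 3.14, 3.14].

## Interface

Orientations are given as a unit quaternion [w, x, y, z].
In Python, from plant import manip gives the robot as it stands. The module is installed in compiled form; this text tells all that it offers.
- The arm moves only by the shell command python3 -m crank 'ROWS' [OPENING]. ROWS is JSON, a list of rows, each a list of 4 numbers: the shift along the tool's x, y, z in cm, then the turn about the tool's z in units of 6 degrees (1.0 is 6 degrees). A call has 1 to 10 rows; each row shifts and turns the commanded pose from where the row before left it, along the tool's axes as they then stand; what a row does not reach is not made up. A row lasts 1/12 s, in which the tool goes at most 41.7 mm and 7.16 degrees, less where a joint would pass 70% of its speed; a pose out of reach is approached as far as the arm can. A call with a gripper value outside its range is refused whole. OPENING is the opening, from 0 (shut) to 1 (fully open), set as the call begins (- or left out, the last holds). The fingers move at their own pace and stop on an object; the grip force is fixed at half the most. Time passes only in rows, so rows that do not move let the fingers close. It gives the time, the measured TCP pose, the force and the opening at its end, in the units of the state.
- manip.state(): the state, without advancing time (a new reading comes with each control period).
- manip.grab_frame(name): name is "scene" or "side" or "wrist"; returns a dict with "img" (400x640x3 uint8, red, green, blue), "intrinsics" (3x3 intrinsics, pixels), "position" and "orientation" of the camera in the world. Camera axes: x right, y up, looking along -z (the intrinsics and any distortion apply to the point x, -y, -z); pixel columns grow to the right and rows downward; lengths in m; the calibration is good to about 2 mm. A picture is of the moment at which its call begins. There is no depth.
- manip.job_done(): hands the job in, once; it reports no verdict.
The state is a dict: "time": time; "joint_pos": joint angles; "joint_vel": joint speeds; "joint_efforts": joint torques, N m; "tool_pos": TCP position; "tool_rot": TCP orientation; "contact_force": force on the tool from outside, world axes, zero at the start; "ft_torque": the same for the moment, N m; "gripper_width": opening from 0.0 (shut) to 1.0 (fully open).
Only numpy, scipy, OpenCV 4.12 (cv2) and the standard library are available. Lean on these libraries where they do the work, as an engineer would, in place of code of your own. Each camera call takes 0.05 s, during which the arm holds its last target.

## Working session

There is one attempt and no reset: what is moved stays moved. The work goes in short steps, Python scripts to look and compute and a shell command to move; the robot and the scene stay as the last step left them, time stands still between calls to the robot, and variables do not carry over. Pictures are saved under pics/ and viewed, and the job is handed in when it is done.

```bash
mkdir -p pics; cat > h.py <<'E'
import numpy as np, cv2
from plant import manip
from scipy.spatial.transform import Rotation as R
def rot(q): return R.from_quat([q[1],q[2],q[3],q[0]]).as_matrix()
def grab(n,save=None):
    f=manip.grab_frame(n)
    if save: cv2.imwrite('pics/'+save+'.png',f['img'][:,:,::-1])
    return f
def proj(f,P):
    P=np.atleast_2d(P); K=np.array(f['intrinsics']); c=(P-np.array(f['position']))@rot(f['orientation'])
    p=np.c_[c[:,0],-c[:,1],-c[:,2]]@K.T
    return p[:,:2]/p[:,2:]
def ray(f,uv):
    K=np.array(f['intrinsics']); d=np.linalg.inv(K)@[uv[0],uv[1],1]
    d=rot(f['orientation'])@[d[0],-d[1],-d[2]]
    return np.array(f['position']),d/np.linalg.norm(d)
def onz(f,uv,z):
    o,d=ray(f,uv); return o+d*(z-o[2])/d[2]
def tri(obs):
    A=np.zeros((3,3));b=np.zeros(3);rs=[ray(f,uv) for f,uv in obs]
    for o,d in rs:
        M=np.eye(3)-np.outer(d,d);A+=M;b+=M@o
    p=np.linalg.solve(A,b)
    return p,[np.linalg.norm((np.eye(3)-np.outer(d,d))@(p-o)) for o,d in rs]
E
python3 - <<'E'
from h import *
import pickle
print({k:np.round(v,3) for k,v in manip.state().items()}, manip.grip_depth)
fs={}
for n in ['scene','side','wrist']:
    f=grab(n,n+'0'); fs[n]=f; print(n,[k for k in f],np.round(f['position'],3),np.round(f['orientation'],3),f['intrinsics'])
pickle.dump(fs,open('f0.pkl','wb'))
E
```

```text
{'time': np.float64(0.0), 'joint_pos': array([ 1.057,  0.053,  1.614,  0.   ,  1.476, -0.119]), 'joint_vel': array([-0.   ,  0.001, -0.001, -0.001,  0.002,  0.   ]), 'joint_efforts': array([ 0.0000e+00, -3.9366e+01, -3.7018e+01, -0.0000e+00,  7.0000e-03,
       -0.0000e+00]), 'tool_pos': array([0.24 , 0.576, 0.19 ]), 'tool_rot': array([ 0.   ,  0.832,  0.555, -0.001]), 'contact_force': array([-0.545, -0.173, -0.292]), 'ft_torque': array([-0.004, -0.04 ,  0.036]), 'gripper_width': np.float64(1.0)} 0.0187
scene ['img', 'intrinsics', 'position', 'orientation'] [1.493 0.808 0.996] [0.374 0.201 0.415 0.805] [[504.52956002   0.         316.80720388]
 [  0.         504.52956002 199.16049009]
 [  0.           0.           1.        ]]
side ['img', 'intrinsics', 'position', 'orientation'] [ 0.088 -0.795  0.826] [ 0.878  0.415 -0.098 -0.219] [[375.78818937   0.         311.52902187]
 [  0.         375.78818937 201.00534019]
 [  0.           0.           1.        ]]
wrist ['img', 'intrinsics', 'position', 'orientation'] [0.167 0.607 0.373] [ 0.821 -0.131 -0.087  0.548] [[335.24805473   0.         318.42589095]
 [  0.         335.24805473 199.43280065]
 [  0.           0.           1.        ]]
```

View pics/scene0.png

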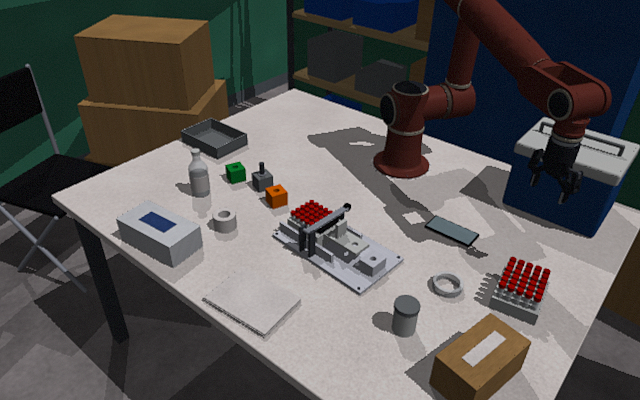

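View pics/side0.png

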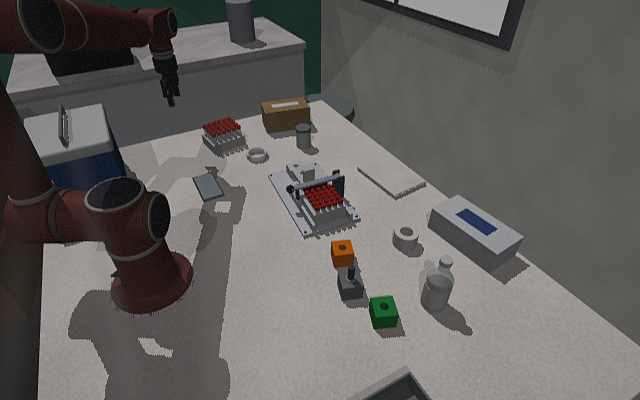

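View pics/wrist0.png

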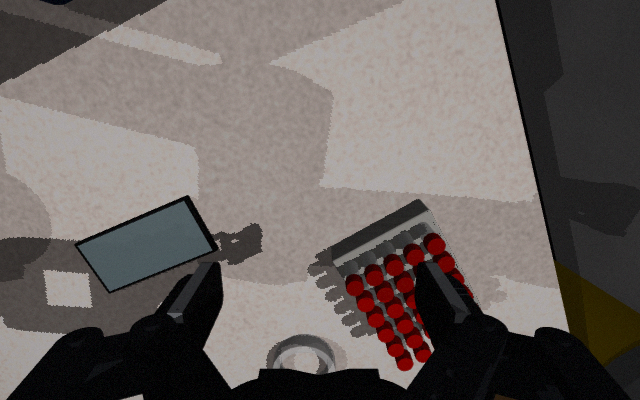

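The scene picture shows the carrier at about (340,245). The grey block with the pin is at (262,178), with look-alikes in green at (235,172) and orange at (277,196), both with empty holes. The second tube rack at (520,290) is not part of the job. Next I'll enlarge crops to confirm.

```bash
python3 - <<'E'
from h import *
import pickle
fs=pickle.load(open('f0.pkl','rb'))
a=fs['scene']['img'][155:300,210:410]; b=fs['side']['img'][155:330,260:410]
cv2.imwrite('pics/c_scene.png',cv2.resize(a[:,:,::-1],None,fx=4,fy=4,interpolation=cv2.INTER_CUBIC))
cv2.imwrite('pics/c_side.png',cv2.resize(b[:,:,::-1],None,fx=3.4,fy=3.4,interpolation=cv2.INTER_CUBIC))
E
```

```text
(no output)
```

View pics/c_scene.png

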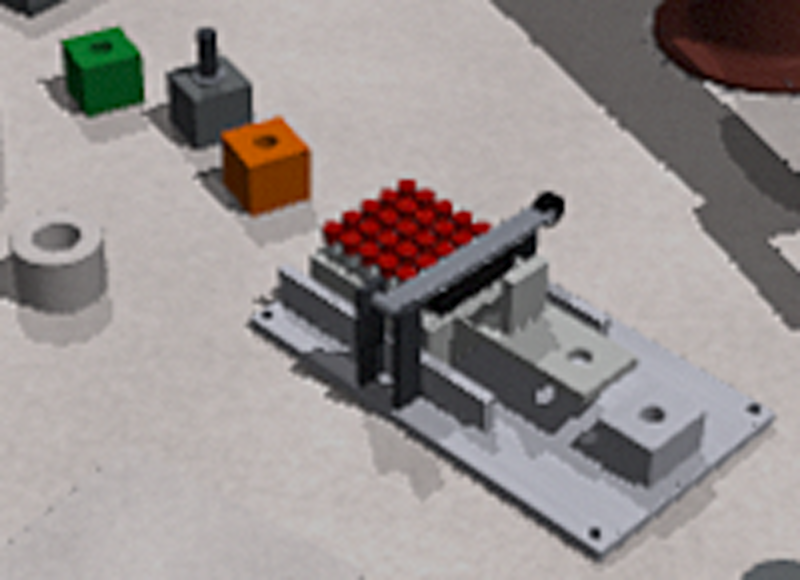

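View pics/c_side.png

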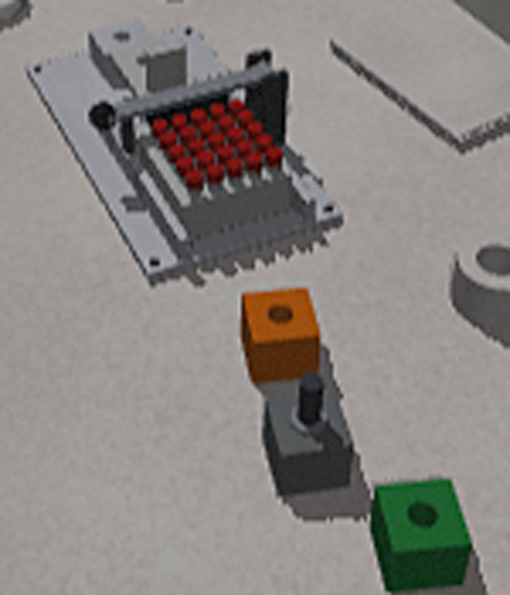

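```bash
cat > m1.py <<'E'
from h import *
import pickle
fs=pickle.load(open('f0.pkl','rb'))
S=lambda u,v:(fs['scene'],(210+(u+.5)/4-.5,155+(v+.5)/4-.5))
D=lambda u,v:(fs['side'],(260+(u+.5)/3.4-.5,155+(v+.5)/3.4-.5))
pr=lambda n,x:print(n,np.round(x,4))
for n,o in dict(knob=[S(548,207),D(102,115)],lug=[S(654,414),D(122,36)],pintop=[S(207,32),D(312,378)],collar=[S(207,78),D(311,424)]).items():
    p,e=tri(o); print(n,np.round(p,4),np.round(e,4))
hs={'sA':S(267,315),'sB':S(596,533),'sC':S(755,409),'dA':D(328,209),'dD':D(155,262),'dC':D(38,70)}
for n,o in hs.items(): pr(n,onz(*o,.012))
for n,o in {'corner near':S(600,560),'corner r':S(775,413),'corner l':S(249,322)}.items(): pr(n,onz(*o,.012))
pr('lug@48',onz(*S(654,414),.048)); pr('tray hole@60',onz(*S(581,355),.06)); pr('lug side@48',onz(*D(122,36),.048));
pr('stand hole', onz(*S(266,142),.052))
E
python3 m1.py
```

```text
knob [0.465  0.0871 0.0907] [0.0002 0.0002]
lug [0.566  0.2577 0.0468] [0.0013 0.0013]
pintop [ 0.4612 -0.2843  0.0983] [0.0011 0.0011]
collar [ 0.4608 -0.2883  0.0497] [0.0013 0.0013]
sA [ 0.6313 -0.0542  0.012 ]
sB [0.6562 0.2768 0.012 ]
sC [0.4778 0.2912 0.012 ]
dA [ 0.6323 -0.0547  0.012 ]
dD [ 0.4544 -0.0407  0.012 ]
dC [0.4783 0.2878 0.012 ]
corner near [0.6749 0.2937 0.012 ]
corner r [0.472  0.3047 0.012 ]
corner l [ 0.6465 -0.0588  0.012 ]
lug@48 [0.5658 0.2589 0.048 ]
tray hole@60 [0.5594 0.1899 0.06  ]
lug side@48 [0.5658 0.2547 0.048 ]
stand hole [ 0.5009 -0.1773  0.052 ]
```

```bash
cat >> h.py <<'E'
def delta(target,ang=None):
    """cm in tool axes to move TCP to target; ang=desired world angle(deg) of tool x"""
    s=manip.state(); M=rot(s['tool_rot']); a=np.degrees(np.arctan2(M[1,0],M[0,0]))
    print('t',round(float(s['time']),2),'tcp',np.round(s['tool_pos'],4),'xang',round(a,2),'tilt',np.round(M[:,2],4),'F',np.round(s['contact_force'],1),'g',round(float(s['gripper_width']),3))
    d=M.T@(np.array(target)-s['tool_pos'])*100
    print('  delta cm',np.round(d,2),'turn units',None if ang is None else np.round(-(ang-a)/6,2))
E
python3 -m crank '[[0,0,-3,-1.02],[0,0,-3,-1.02],[0,0,-3,-1.02],[-2.7,1.65,0,0],[-2.7,1.65,0,0],[-2.7,1.65,0,0],[-2.7,1.65,0,0],[-2.7,1.65,0,0],[-2.7,1.65,0,0],[-2.7,1.65,0,0]]' 0.6
python3 -c "
from h import *
delta([.47,.12,.28],85.7)"
```

```text
time: 0.98
tool_pos: [0.3417, 0.3784, 0.2813]
tool_rot: [0.0, 0.733, 0.68, -0.0]
contact_force: [-0.0, 0.2, -0.4]
gripper_width: 0.6
t 0.98 tcp [0.3417 0.3784 0.2813] xang 85.76 tilt [-3.e-04 -3.e-04 -1.e+00] F [-0.   0.2 -0.4] g 0.6
  delta cm [-24.82  14.7    0.14] turn units 0.01
```

```bash

python3 -m crank '[[-2.8,1.65,0,0],[-2.8,1.65,0,0],[-2.8,1.65,0,0],[-2.8,1.65,0,0],[-2.8,1.65,0,0],[-2.8,1.65,0,0],[-2.8,1.65,0,0],[-2.6,1.6,0,0],[-2.3,1.5,0,0],[0,0,0,0]]'
python3 - <<'E'
from h import *
import pickle
f=grab('wrist','w1'); pickle.dump(f,open('w1.pkl','wb')); delta([.47,.12,.28])
print(np.round(f['position'],3),rot(f['orientation'])[:,2])
E
```

```text
time: 1.82
tool_pos: [0.4707, 0.121, 0.2811]
tool_rot: [0.001, 0.735, 0.678, -0.001]
contact_force: [0.0, 0.1, -0.1]
gripper_width: 0.6
t 1.87 tcp [0.4699 0.1229 0.2811] xang 85.51 tilt [-1.1e-03 -2.0e-04 -1.0e+00] F [ 0.5 -0.2 -0.3] g 0.598
  delta cm [-0.29  0.04  0.11] turn units None
[0.392 0.128 0.463] [-0.30955494  0.02555377  0.95053814]
```

View pics/w1.png

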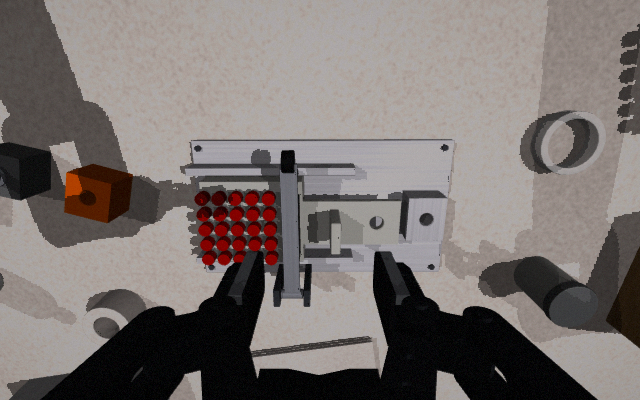

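The wrist view shows the knob at (288,160), the bar running down to the hinge at (290,295), the fin at (336,232), the tray hole at (377,222) and the lug hole at (426,219). I'll enlarge it for precise pixels.

```bash
python3 - <<'E'
import cv2
a=cv2.imread('pics/w1.png')[130:280,270:470]
cv2.imwrite('pics/w1c.png',cv2.resize(a,None,fx=4,fy=4,interpolation=cv2.INTER_CUBIC))
E
```

```text
(no output)
```

View pics/w1c.png

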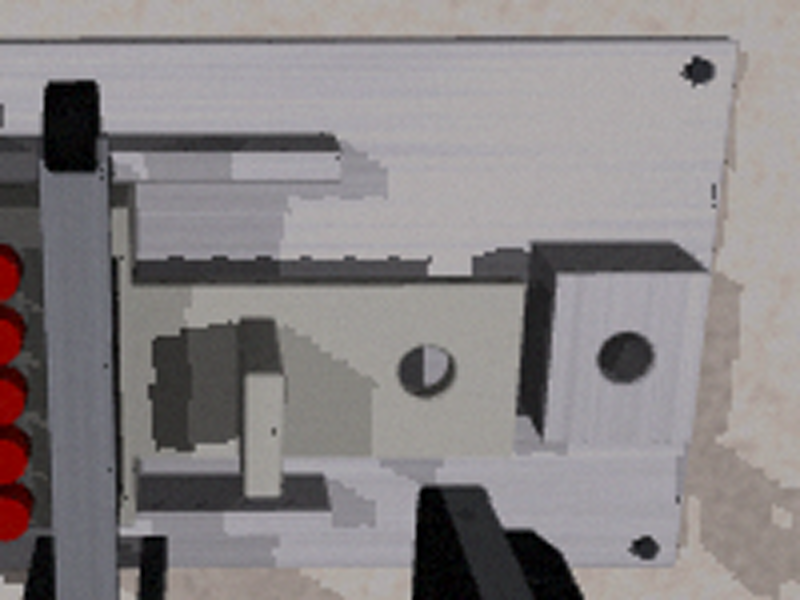

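```bash
cat > m2.py <<'E'
exec(open('m1.py').read().split("for n,o in dict")[0])
w=pickle.load(open('w1.pkl','rb'))
W=lambda u,v:(w,(270+(u+.5)/4-.5,130+(v+.5)/4-.5))
pr('lug z48',onz(*W(626,358),.048)); pr('tray z60',onz(*W(427,371),.06)); pr('fin z110',onz(*W(264,435),.11))
pr('knob z90',onz(*W(72,124),.09)); pr('holeC',onz(*W(699,71),.012)); pr('holeB',onz(*W(645,548),.012))
for n,o in dict(lug=[S(654,414),W(626,358),D(122,36)],lugSW=[S(654,414),W(626,358)],knob=[S(548,207),W(72,124),D(102,115)],tray=[S(581,355),W(427,371)],C=[S(755,409),D(38,70),W(699,71)],B=[S(596,533),W(645,548)]).items():
    p,e=tri(o); print(n,np.round(p,4),np.round(e,4))
pr('finSW',tri([S(540,267),W(264,372)])[0])
E
python3 m2.py
```

```text
lug z48 [0.5654 0.2572 0.048 ]
tray z60 [0.5599 0.1894 0.06  ]
fin z110 [0.5552 0.1345 0.11  ]
knob z90 [0.4644 0.0869 0.09  ]
holeC [0.4783 0.2907 0.012 ]
holeB [0.6585 0.2771 0.012 ]
lug [0.5659 0.2577 0.0468] [0.0013 0.0001 0.0012]
lugSW [0.5654 0.258  0.0472] [0.0006 0.0006]
knob [0.4647 0.087  0.0906] [0.0001 0.0004 0.0005]
tray [0.5596 0.1897 0.0601] [0.0003 0.0003]
C [0.4783 0.2906 0.0112] [0.0011 0.0013 0.0004]
B [0.6575 0.2771 0.0133] [0.0005 0.0005]
finSW [0.5395 0.1358 0.1008]
```

```bash
python3 -c "
from h import *
delta([.4637,.0872,.080],85.6)"
```

```text
t 1.87 tcp [0.4699 0.1229 0.2811] xang 85.51 tilt [-1.1e-03 -2.0e-04 -1.0e+00] F [ 0.5 -0.2 -0.3] g 0.598
  delta cm [-3.6  -0.31 20.11] turn units -0.01
```

```bash

python3 -m crank '[[-1.8,-0.15,1.0,0],[-1.8,-0.15,1.5,0],[0,0,3,0],[0,0,3,0],[0,0,3,0],[0,0,2.5,0],[0,0,2,0],[0,0,1,0],[0,0,0,0]]' 0.4
python3 - <<'E'
from h import *
delta([.4637,.0872,.080],85.6)
f=grab('wrist','w2')
E
```

```text
time: 2.62
tool_pos: [0.4613, 0.0897, 0.1087]
tool_rot: [-0.002, 0.733, 0.681, -0.002]
contact_force: [0.4, 0.5, -0.7]
gripper_width: 0.4
t 2.62 tcp [0.4613 0.0897 0.1087] xang 85.8 tilt [-5.7e-03  1.0e-04 -1.0e+00] F [ 0.4  0.5 -0.7] g 0.4
  delta cm [-0.23  0.28  2.87] turn units 0.03
```

View pics/w2.png

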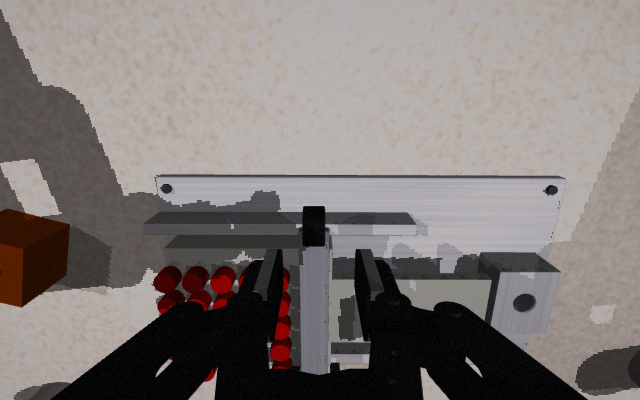

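```bash
python3 - <<'E'
from h import *
f=grab('wrist'); s=manip.state()
print(proj(f,[s['tool_pos'],[.4647,.087,.09],[.4647,.087,.103],s['tool_pos']+np.array([0,0,.02])]), np.round(s['tool_pos'],4))
E
```

```text
[[317.63503574 234.60471243]
 [313.89041326 221.73220345]
 [313.6305283  229.60633602]
 [317.57264813 250.02848996]] [0.464  0.0895 0.1125]
```

```bash

python3 -m crank '[[-0.1,0,1.2,0],[-0.1,0,1.2,0],[0,0,0.8,0],[0,0,0,0],[0,0,0,0]]' 
python3 - <<'E'
from h import *
delta([.4637,.0872,.080],85.6)
f=grab('wrist','w3')
E
```

```text
time: 3.13
tool_pos: [0.4629, 0.0869, 0.0788]
tool_rot: [-0.001, 0.733, 0.68, -0.001]
contact_force: [-0.3, 0.4, -0.4]
gripper_width: 0.402
t 3.13 tcp [0.4629 0.0869 0.0788] xang 85.73 tilt [-0.0018 -0.     -1.    ] F [-0.3  0.4 -0.4] g 0.402
  delta cm [ 0.04  0.07 -0.12] turn units 0.02
```

View pics/w3.png

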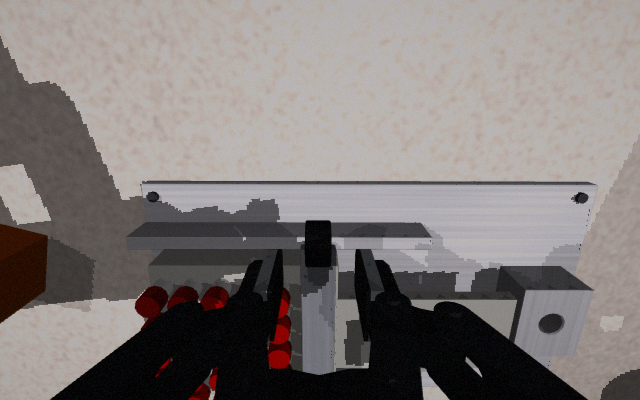

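```bash

python3 -m crank '[[0,0,0,0],[0,0,0,0],[0,0,0,0],[0,0,0,0],[0,0,0,0]]' 0
python3 - <<'E'
from h import *
delta([.4637,.0872,.080],85.6)
f=grab('wrist','w4')
cv2.imwrite('pics/w4c.png',cv2.resize(f['img'][190:370,220:420,::-1],None,fx=3,fy=3))
E
```

```text
time: 3.6
tool_pos: [0.4638, 0.087, 0.08]
tool_rot: [0.0, 0.733, 0.68, 0.0]
contact_force: [0.8, 0.0, -0.5]
gripper_width: -0.001
t 3.6 tcp [0.4638 0.087  0.08  ] xang 85.74 tilt [ 5.e-04  0.e+00 -1.e+00] F [ 0.8  0.  -0.5] g -0.001
  delta cm [ 0.02 -0.01 -0.  ] turn units 0.02
```

View pics/w4c.png

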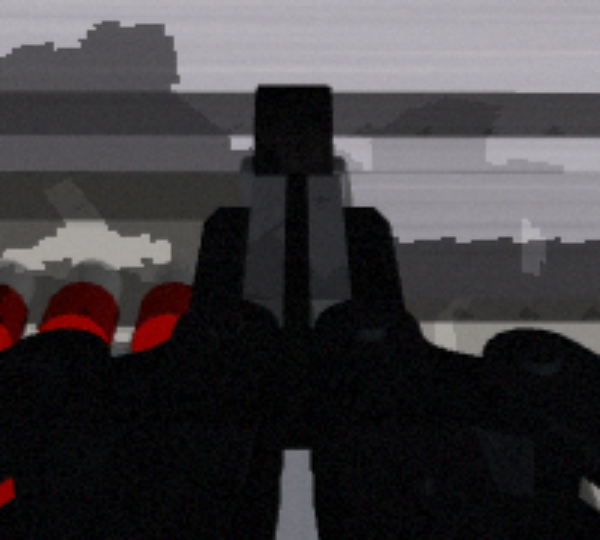

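```bash
python3 - <<'E'
from h import *
f=grab('scene'); cv2.imwrite('pics/s4c.png',cv2.resize(f['img'][160:280,270:400,::-1],None,fx=5,fy=5,interpolation=cv2.INTER_CUBIC))
f=grab('side'); cv2.imwrite('pics/d4c.png',cv2.resize(f['img'][130:250,250:380,::-1],None,fx=5,fy=5,interpolation=cv2.INTER_CUBIC))
f=grab('wrist'); print(proj(f,[manip.state()['tool_pos'],[.4647,.087,.09],[.4647,.087,.103]]))
E
```

```text
[[317.64603787 231.5257009 ]
 [317.79579717 240.63242945]
 [317.76735837 251.22584593]]
```

View pics/s4c.png

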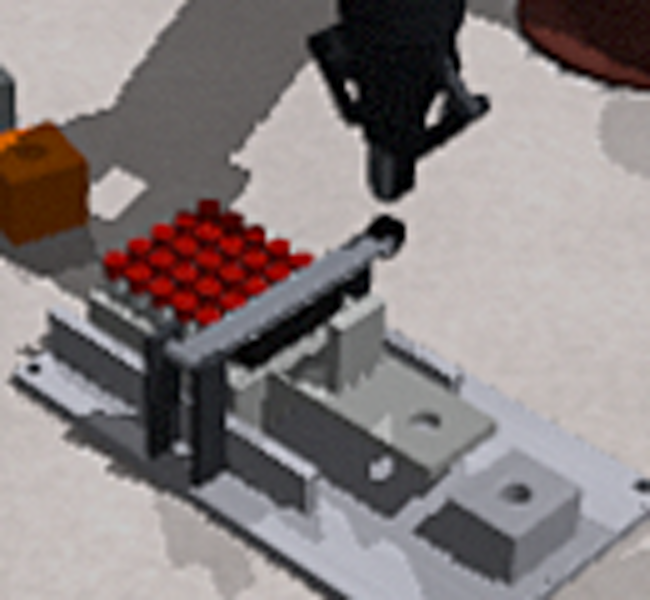

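View pics/d4c.png

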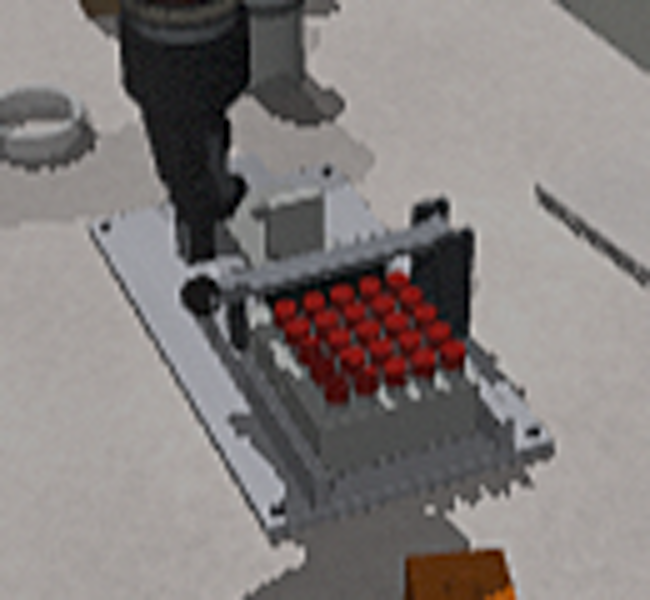

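```bash
python3 - <<'E'
from h import *
import pickle
fs=pickle.load(open('f0.pkl','rb'))
print(tri([(fs['scene'],(347.5,199)),(fs['side'],(289.3,181.5))]))
print(proj(fs['scene'],[[.4638,.087,.08],[.4647,.087,.09]]),proj(fs['side'],[[.4638,.087,.08],[.4647,.087,.09]]))
s=manip.state(); print(s['tool_pos'],s['joint_pos'])
f=grab('scene');print(f['position'],fs['scene']['position'])
f=grab('side');print(f['position'],fs['side']['position'])
E
```

```text
(array([0.46495344, 0.0879028 , 0.11831333]), [np.float64(0.0009045534152724431), np.float64(0.0009045534152724361)])
[[346.61173389 209.02631952]
 [346.59056614 206.52514296]] [[289.40259284 191.19710996]
 [289.50862442 188.65833789]]
[0.4636135  0.08698025 0.07975011] [ 2.74995136e-02 -2.28737459e-01  2.06870031e+00 -5.68245126e-07
  1.30155065e+00 -1.46897601e+00]
[1.49329772 0.80782558 0.99636821] [1.49329772 0.80782558 0.99636821]
[ 0.08844641 -0.79487935  0.82570565] [ 0.08844641 -0.79487935  0.82570565]
```

Both outside views put the real fingertips at about z = 0.118, while the reported TCP is at 0.080. The fingers ended about 38 mm short, so they closed above the knob without touching anything. I'll trust the pictures, reopen and go lower.

```bash

python3 -m crank '[[0,0,-0.5,0],[0,0,0,0],[0,0,0,0],[0,0,1.5,0],[0,0,1.5,0],[0,0,1.1,0],[0,0,0,0],[0,0,0,0]]' 0.4
python3 - <<'E'
from h import *
delta([.4637,.0872,.044],85.6)
f=grab('wrist','w5')
f=grab('scene'); cv2.imwrite('pics/s5c.png',cv2.resize(f['img'][160:260,290:400,::-1],None,fx=5,fy=5,interpolation=cv2.INTER_CUBIC))
E
```

```text
time: 4.57
tool_pos: [0.4629, 0.087, 0.043]
tool_rot: [-0.001, 0.733, 0.68, -0.001]
contact_force: [0.5, -0.7, 0.8]
gripper_width: 0.402
t 4.57 tcp [0.4629 0.087  0.043 ] xang 85.74 tilt [-1.9e-03 -1.0e-04 -1.0e+00] F [ 0.5 -0.7  0.8] g 0.402
  delta cm [ 0.03  0.08 -0.1 ] turn units 0.02
```

View pics/w5.png

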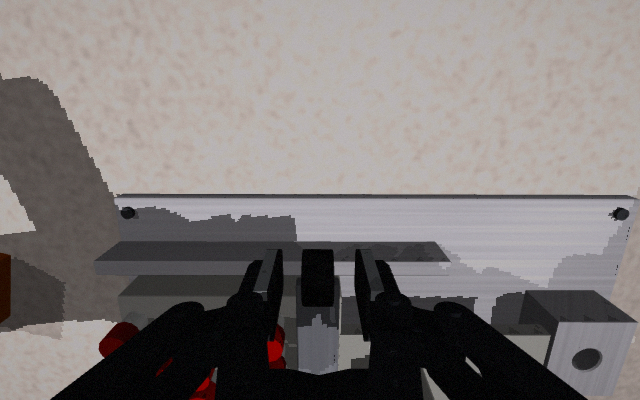

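View pics/s5c.png

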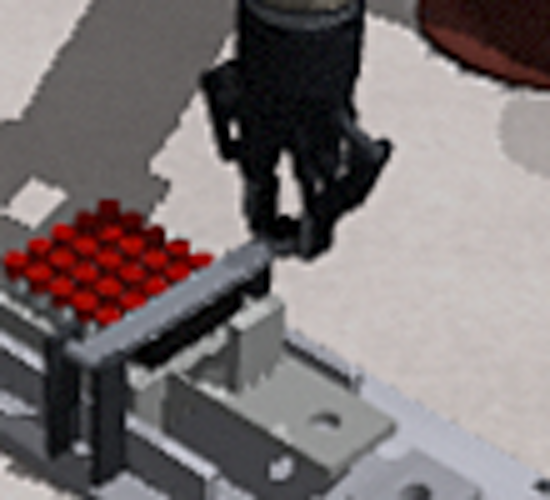

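Fingers now straddle the knob (knob 303–333 × 250–305 px).

```bash

python3 -m crank '[[0,0,0,0],[0,0,0,0],[0,0,0,0],[0,0,0,0],[0,0,0,0]]' 0
python3 - <<'E'
from h import *
delta([.4637,.0872,.044],85.6)
f=grab('wrist','w6')
cv2.imwrite('pics/w6c.png',cv2.resize(f['img'][220:370,220:420,::-1],None,fx=3,fy=3))
f=grab('side'); cv2.imwrite('pics/d6c.png',cv2.resize(f['img'][130:250,250:380,::-1],None,fx=5,fy=5,interpolation=cv2.INTER_CUBIC))
E
```

```text
time: 5.08
tool_pos: [0.4644, 0.0865, 0.0449]
tool_rot: [0.001, 0.733, 0.68, 0.0]
contact_force: [-1.5, -3.1, 6.6]
gripper_width: 0.204
t 5.08 tcp [0.4644 0.0865 0.0449] xang 85.74 tilt [ 0.0016 -0.0011 -1.    ] F [-1.5 -3.1  6.6] g 0.204
  delta cm [ 0.07 -0.08  0.09] turn units 0.02
```

View pics/w6c.png

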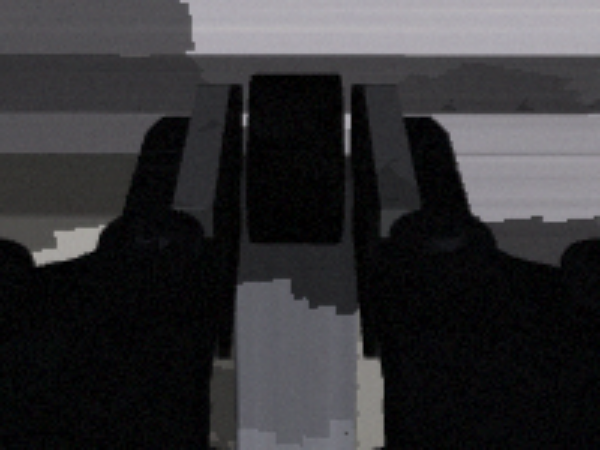

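View pics/d6c.png

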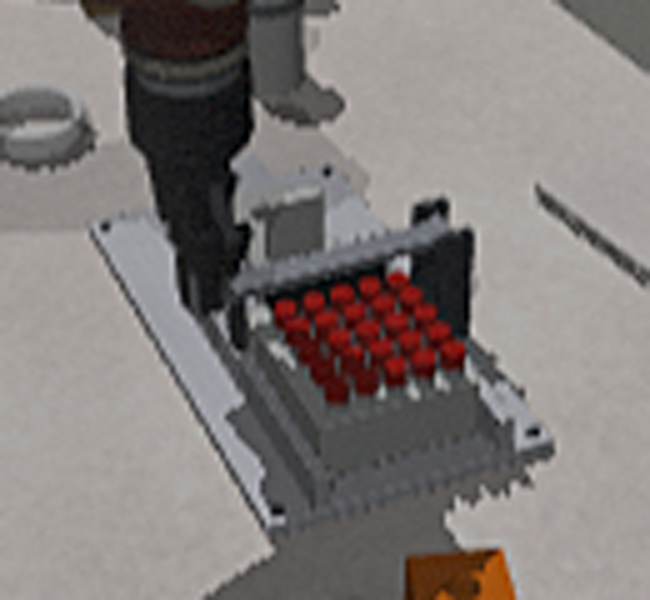

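The opening stopped at 0.204 (17 mm). That matches the 20 mm bar beside the knob and not the 14 mm coin, and gaps show on both sides of the coin. I'll reopen, shift outward and slightly up, and re-pinch on the coin alone.

```bash

python3 -m crank '[[0,0,0,0],[0,0,0,0],[0,-0.35,-0.15,0],[0,-0.35,-0.15,0],[0,0,0,0],[0,0,0,0]]' 0.4
python3 -m crank '[[0,0,0,0],[0,0,0,0],[0,0,0,0],[0,0,0,0],[0,0,0,0]]' 0
python3 - <<'E'
from h import *
delta([.458,.0872,.048],85.6)
f=grab('wrist','w7')
cv2.imwrite('pics/w7c.png',cv2.resize(f['img'][220:370,220:420,::-1],None,fx=3,fy=3))
E
```

```text
time: 5.68
tool_pos: [0.4563, 0.0877, 0.0466]
tool_rot: [-0.0, 0.733, 0.68, 0.0]
contact_force: [-1.1, 0.2, 0.5]
gripper_width: 0.398
time: 6.1
tool_pos: [0.4561, 0.0871, 0.0467]
tool_rot: [-0.0, 0.733, 0.68, -0.001]
contact_force: [-4.9, -2.7, 3.7]
gripper_width: 0.142
t 6.1 tcp [0.4561 0.0871 0.0467] xang 85.75 tilt [-1.7e-03 -9.0e-04 -1.0e+00] F [-4.9 -2.7  3.7] g 0.142
  delta cm [ 0.03  0.19 -0.13] turn units 0.02
```

View pics/w7c.png

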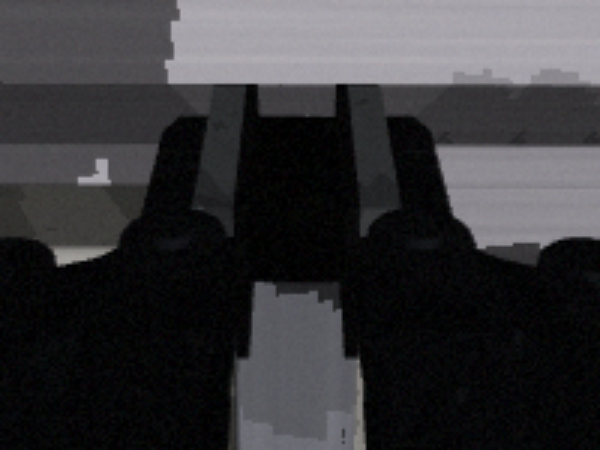

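The pinch is now at 0.142, which is 0.70 of the bar reading and matches 14/20, so it holds the coin. I'll work out the arc steps next.

```bash
python3 -c "
import numpy as np
t=np.arange(16)*.12
y=17.2*(1-np.cos(t)); z=-17.2*np.sin(t)
print(np.round(np.c_[np.diff(y),np.diff(z)],2).tolist())"
```

```text
[[0.12, -2.06], [0.37, -2.03], [0.61, -1.97], [0.84, -1.88], [1.06, -1.77], [1.26, -1.63], [1.45, -1.47], [1.62, -1.28], [1.76, -1.08], [1.87, -0.86], [1.96, -0.63], [2.03, -0.39], [2.06, -0.15], [2.06, 0.1], [2.03, 0.35]]
```

```bash

python3 -m crank '[[0,0.12,-2.06,0],[0,0.37,-2.03,0],[0,0.61,-1.97,0],[0,0.84,-1.88,0],[0,1.06,-1.77,0],[0,0,0,0],[0,0,0,0]]'
python3 - <<'E'
from h import *
delta([.458,.0872,.048],85.6)
f=grab('wrist','w8')
f=grab('scene','s8')
E
```

```text
time: 6.73
tool_pos: [0.4864, 0.0848, 0.1437]
tool_rot: [0.0, 0.733, 0.68, -0.001]
contact_force: [-3.6, -3.2, 1.2]
gripper_width: 0.139
t 6.73 tcp [0.4864 0.0848 0.1437] xang 85.7 tilt [-7.e-04 -9.e-04 -1.e+00] F [-3.6 -3.2  1.2] g 0.139
  delta cm [ 0.04 -2.84  9.57] turn units 0.02
```

View pics/w8.png

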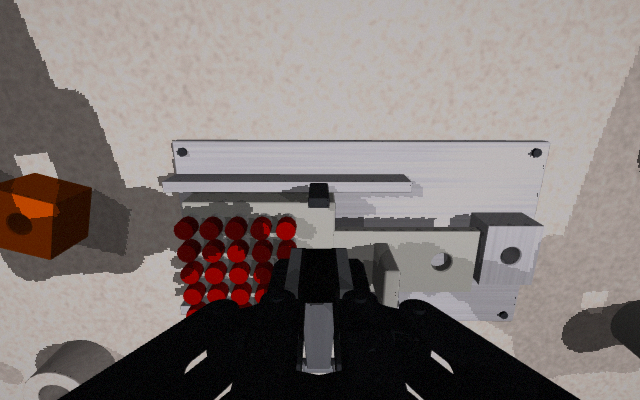

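View pics/s8.png

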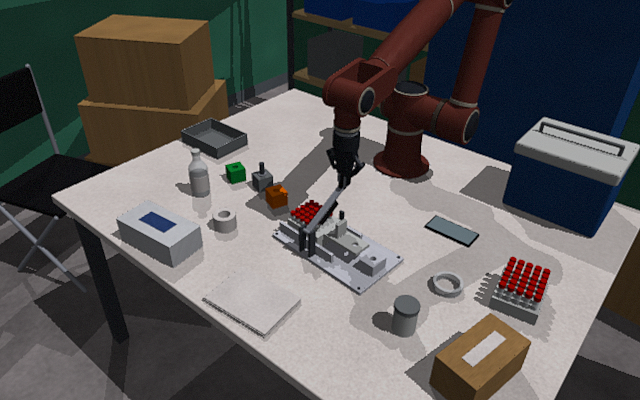

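The bar is rising with the gripper, at about 0.6 rad with low forces. I'll continue the arc.

```bash

python3 -m crank '[[0,1.26,-1.63,0],[0,1.45,-1.47,0],[0,1.62,-1.28,0],[0,1.76,-1.08,0],[0,1.87,-0.86,0],[0,1.96,-0.63,0],[0,0,0,0]]'
python3 -m crank '[[0,2.03,-0.39,0],[0,2.06,-0.15,0],[0,2.06,0.1,0],[0,2.03,0.35,0],[0,0.5,0.12,0],[0,0,0,0],[0,0,0,0]]'
python3 - <<'E'
from h import *
delta([.458,.0872,.048],85.6)
f=grab('wrist','w9')
f=grab('scene'); cv2.imwrite('pics/s9c.png',cv2.resize(f['img'][100:280,250:430,::-1],None,fx=3,fy=3))
E
```

```text
time: 7.42
tool_pos: [0.587, 0.0771, 0.2125]
tool_rot: [0.0, 0.733, 0.68, -0.0]
contact_force: [-3.8, -3.1, 1.4]
gripper_width: 0.136
time: 8.0
tool_pos: [0.6735, 0.0706, 0.215]
tool_rot: [0.002, 0.733, 0.68, 0.001]
contact_force: [0.1, -4.4, 8.3]
gripper_width: 0.116
t 8.0 tcp [0.6735 0.0706 0.215 ] xang 85.75 tilt [ 0.0053 -0.0014 -1.    ] F [ 0.1 -4.4  8.3] g 0.116
  delta cm [  0.08 -21.71  16.58] turn units 0.03
```

View pics/s9c.png

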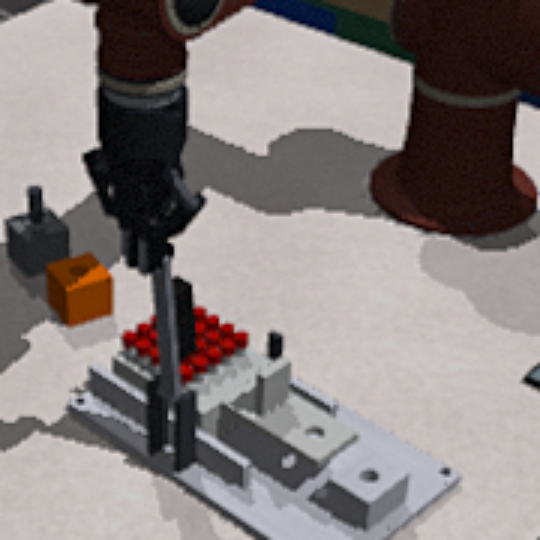

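View pics/w9.png

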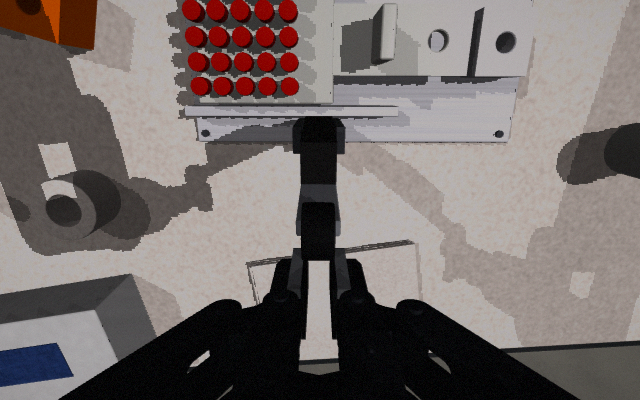

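```bash
python3 - <<'E'
from h import *
f=grab('wrist')
ex=np.array([.997,-.075,0]);ey=np.array([.075,.997,0]);O=np.array([.5509,.0631,0])
H=O+.085*ex+.018*ey+np.array([0,0,.09])
for t in [1.4,1.5,1.6,1.7,1.8,1.9]:
    P=H-.172*np.cos(t)*ex+np.array([0,0,.172*np.sin(t)])
    print(t,np.round(P,3),proj(f,P).round(0), proj(f,P+[0,0,.013]).round(0))
E
```

```text
1.4 [0.608 0.077 0.259] [[321. 127.]] [[321. 131.]]
1.5 [0.625 0.076 0.262] [[321. 169.]] [[321. 177.]]
1.6 [0.642 0.074 0.262] [[321. 209.]] [[321. 220.]]
1.7 [0.659 0.073 0.261] [[320. 244.]] [[321. 258.]]
1.8 [0.676 0.072 0.258] [[320. 273.]] [[320. 289.]]
1.9 [0.692 0.071 0.253] [[320. 297.]] [[320. 314.]]
```

The knob has slid to the edge of the pads: its centre is at row 232, which gives about 1.66 rad, and the opening has dropped to 0.116. I'll quickly loosen, recentre on it and grip again.

```bash

python3 -m crank '[[0,-2.5,-0.2,0]]' 0.24
python3 -m crank '[[0,0,0,0],[0,0,0,0],[0,0,0,0]]' 0
python3 - <<'E'
from h import *
delta([.458,.0872,.048],85.6)
f=grab('wrist','w10')
f=grab('scene'); cv2.imwrite('pics/s10c.png',cv2.resize(f['img'][100:280,250:430,::-1],None,fx=3,fy=3))
E
```

```text
time: 8.23
tool_pos: [0.6494, 0.073, 0.2149]
tool_rot: [0.001, 0.733, 0.68, 0.002]
contact_force: [3.5, 0.5, 0.8]
gripper_width: 0.234
time: 8.48
tool_pos: [0.6462, 0.0725, 0.2145]
tool_rot: [0.001, 0.733, 0.68, -0.0]
contact_force: [-0.8, -5.5, 2.3]
gripper_width: 0.128
t 8.48 tcp [0.6462 0.0725 0.2145] xang 85.73 tilt [ 4.0e-04 -1.8e-03 -1.0e+00] F [-0.8 -5.5  2.3] g 0.128
  delta cm [  0.09 -18.89  16.64] turn units 0.02
```

View pics/w10.png

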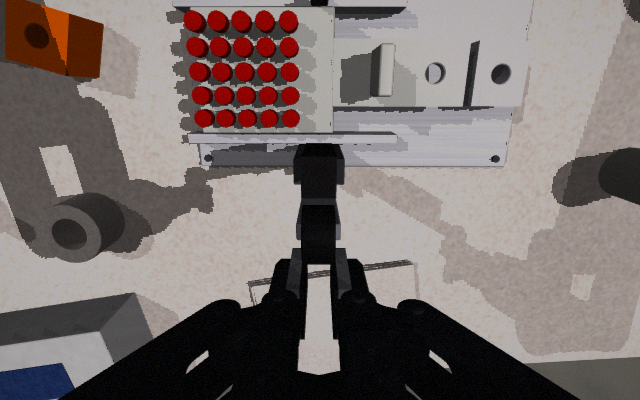

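View pics/s10c.png

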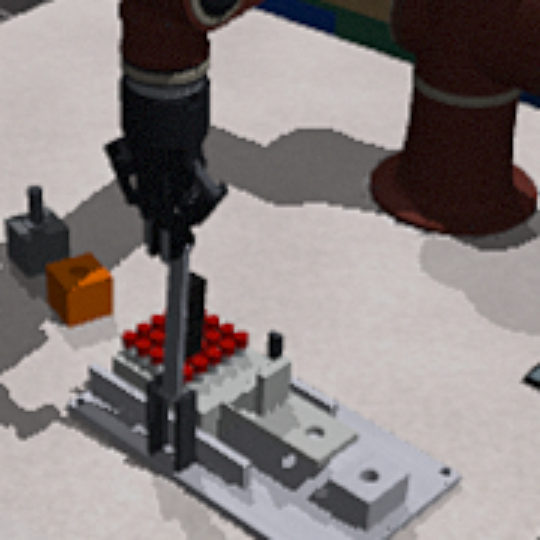

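The bar fell back with the fingers to about 1.5 rad, with the knob still at the pad edge. I'll repeat with a longer step, so the fingers end up centred on the coin or just in front of it, where they can push.

```bash

python3 -m crank '[[0,-3.6,0,0]]' 0.26
python3 -m crank '[[0,0,0,0],[0,0,0,0],[0,0,0,0]]' 0
python3 - <<'E'
from h import *
delta([.458,.0872,.048],85.6)
f=grab('wrist','w11')
f=grab('scene'); cv2.imwrite('pics/s11c.png',cv2.resize(f['img'][100:280,250:430,::-1],None,fx=3,fy=3))
E
```

```text
time: 8.67
tool_pos: [0.6138, 0.0757, 0.2124]
tool_rot: [-0.0, 0.733, 0.68, 0.001]
contact_force: [-0.2, 0.2, 0.6]
gripper_width: 0.249
time: 8.92
tool_pos: [0.6088, 0.0754, 0.2113]
tool_rot: [-0.001, 0.733, 0.68, -0.002]
contact_force: [-0.2, -4.9, -5.3]
gripper_width: 0.133
t 8.92 tcp [0.6088 0.0754 0.2113] xang 85.74 tilt [-0.0045 -0.0016 -1.    ] F [-0.2 -4.9 -5.3] g 0.133
  delta cm [  0.09 -15.05  16.4 ] turn units 0.02
```

View pics/w11.png

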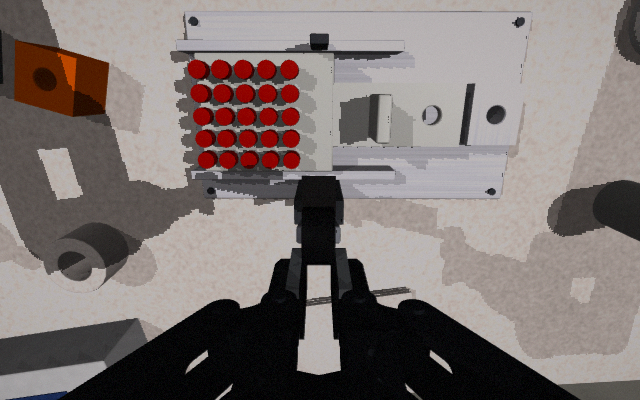

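View pics/s11c.png

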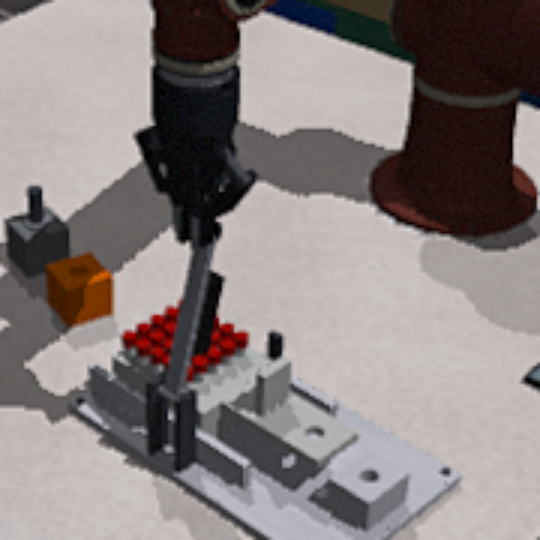

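```bash
python3 - <<'E'
from h import *
f=grab('wrist')
s=grab('scene')
ex=np.array([.997,-.075,0]);ey=np.array([.075,.997,0]);O=np.array([.5509,.0631,0])
H=O+.085*ex+.018*ey+np.array([0,0,.09])
for t in [1.1,1.2,1.3,1.4,1.5]:
    P=H-.172*np.cos(t)*ex+np.array([0,0,.172*np.sin(t)])
    print(t,np.round(P,3),proj(f,P).round(0), proj(f,P+[0,0,.013]).round(0),((proj(s,P)-[250,100])*3).round())
cv2.imwrite('pics/w12c.png',cv2.resize(f['img'][160:340,230:410,::-1],None,fx=3,fy=3))
cv2.imwrite('pics/s12c.png',cv2.resize(s['img'][140:240,280:360,::-1],None,fx=6,fy=6,interpolation=cv2.INTER_CUBIC))
E
```

```text
1.1 [0.559 0.081 0.243] [[321. 157.]] [[321. 163.]] [[231. 228.]]
1.2 [0.575 0.079 0.25 ] [[320. 195.]] [[321. 204.]] [[219. 228.]]
1.3 [0.591 0.078 0.256] [[320. 233.]] [[321. 246.]] [[207. 230.]]
1.4 [0.608 0.077 0.259] [[320. 271.]] [[320. 287.]] [[194. 233.]]
1.5 [0.625 0.076 0.262] [[320. 306.]] [[320. 325.]] [[181. 239.]]
```

View pics/w12c.png

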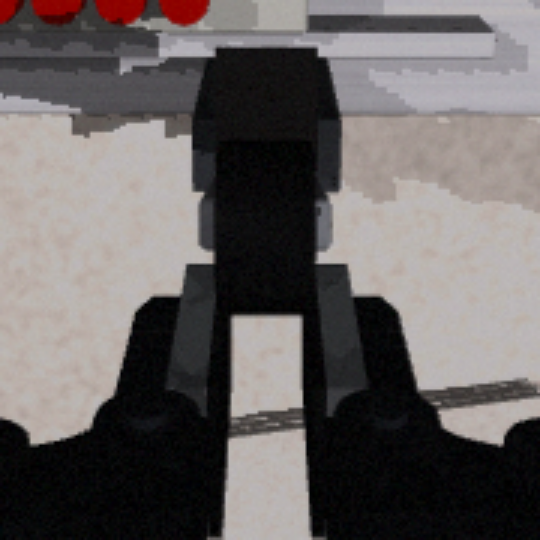

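View pics/s12c.png

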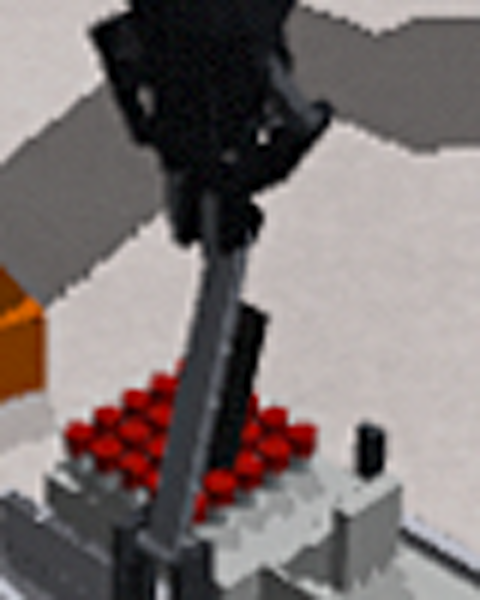

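The bar is held at about 1.3 rad by the pad edge, with the knob 17 mm inboard of the fingers. From here the bar no longer gets under the pad tips, so I'll follow the exact arc from this hold and check.

```bash

python3 -m crank '[[0,1.68,-0.37,0],[0,1.71,-0.21,0],[0,0,0,0]]'
python3 - <<'E'
from h import *
delta([.458,.0872,.048],85.6)
f=grab('wrist','w13')
cv2.imwrite('pics/w13c.png',cv2.resize(f['img'][160:340,230:410,::-1],None,fx=3,fy=3))
E
```

```text
time: 9.37
tool_pos: [0.6437, 0.0727, 0.2152]
tool_rot: [-0.002, 0.733, 0.68, -0.003]
contact_force: [-1.4, -4.0, -11.4]
gripper_width: 0.128
t 9.37 tcp [0.6437 0.0727 0.2152] xang 85.69 tilt [-8.e-03 -8.e-04 -1.e+00] F [ -1.4  -4.  -11.4] g 0.128
  delta cm [  0.07 -18.49  16.87] turn units 0.02
```

View pics/w13c.png

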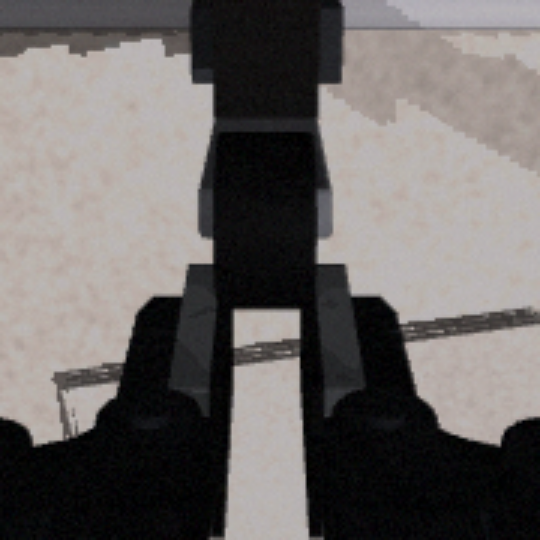

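The knob is following with no change in its place between the fingers. I'll go on past the balance point.

```bash

python3 -m crank '[[0,1.72,0.1,0],[0,1.71,0.18,0],[0,1.69,0.31,0],[0,0.6,0.15,0],[0,0,0,0]]'
python3 - <<'E'
from h import *
delta([.458,.0872,.048],85.6)
f=grab('wrist','w14')
cv2.imwrite('pics/w14c.png',cv2.resize(f['img'][140:340,220:420,::-1],None,fx=3,fy=3))
ex=np.array([.997,-.075,0]);ey=np.array([.075,.997,0]);O=np.array([.5509,.0631,0])
H=O+.085*ex+.018*ey+np.array([0,0,.09])
for t in [1.6,1.7,1.8,1.9]:
    P=H-.172*np.cos(t)*ex+np.array([0,0,.172*np.sin(t)])
    print(t,np.round(P,3),((proj(f,P)-[220,140])*3).round(0))
E
```

```text
time: 9.83
tool_pos: [0.6987, 0.0686, 0.2068]
tool_rot: [-0.004, 0.733, 0.68, -0.005]
contact_force: [-5.3, -4.6, -12.9]
gripper_width: 0.102
t 9.83 tcp [0.6987 0.0686 0.2068] xang 85.71 tilt [-1.240e-02 -9.000e-04 -9.999e-01] F [ -5.3  -4.6 -12.9] g 0.102
  delta cm [  0.09 -23.94  16.18] turn units 0.02
1.6 [0.642 0.074 0.262] [[303.  30.]]
1.7 [0.659 0.073 0.261] [[303. 156.]]
1.8 [0.676 0.072 0.258] [[302. 265.]]
1.9 [0.692 0.071 0.253] [[302. 354.]]
```

View pics/w14c.png

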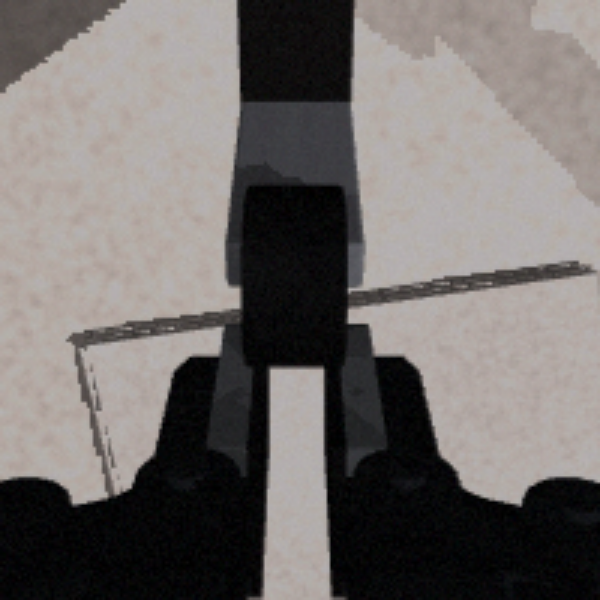

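The knob's centre is at crop row 275, so the bar is at about 1.81 rad, past 1.7. I'll let go and rise clear.

```bash

python3 -m crank '[[0,0,0,0],[0,0,0,0],[0,0,-2,0],[0,0,-4,0],[0,0,-4,0],[0,0,0,0]]' 0.6
python3 - <<'E'
from h import *
delta([.458,.0872,.048],85.6)
f=grab('scene'); cv2.imwrite('pics/s15c.png',cv2.resize(f['img'][100:280,250:430,::-1],None,fx=3,fy=3))
E
```

```text
time: 10.38
tool_pos: [0.7058, 0.0705, 0.3279]
tool_rot: [0.007, 0.732, 0.681, 0.008]
contact_force: [0.2, -0.3, 3.5]
gripper_width: 0.6
t 10.38 tcp [0.7058 0.0705 0.3279] xang 85.81 tilt [ 0.0212  0.0017 -0.9998] F [ 0.2 -0.3  3.5] g 0.6
  delta cm [ -0.24 -25.42  27.46] turn units 0.04
```

View pics/s15c.png

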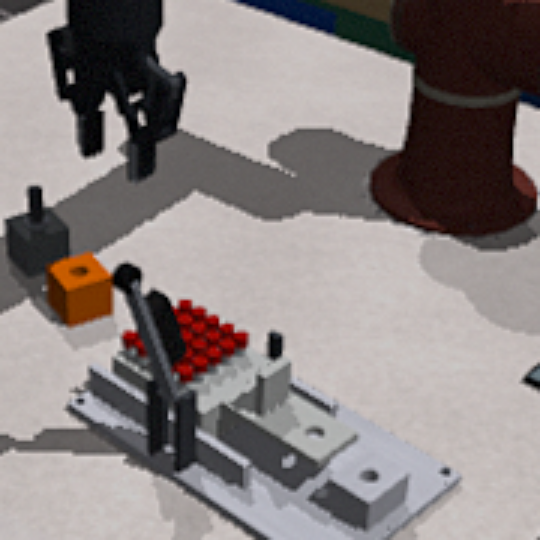

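```bash
python3 -c "
from h import *
delta([.5555,.1347,.32],85.6)"
```

```text
t 10.43 tcp [0.7051 0.0705 0.3243] xang 85.82 tilt [ 0.0174  0.0017 -0.9998] F [-0.1  0.4  0.3] g 0.599
  delta cm [  5.31 -15.39   0.18] turn units 0.04
```

```bash

python3 -m crank '[[0.8,-2.5,0,0],[0.9,-2.6,0,0],[0.9,-2.6,0,0],[0.9,-2.6,0,0],[0.9,-2.6,0,0],[0.9,-2.5,0,0],[0,0,2.5,0],[0,0,3,0],[0,0,3,0],[0,0,0,0]]' 0.5
python3 - <<'E'
from h import *
delta([.5555,.1347,.037],85.6)
f=grab('wrist','w16')
print(proj(f,[.5555,.1347,.11]))
E
```

```text
time: 11.27
tool_pos: [0.5486, 0.1341, 0.2219]
tool_rot: [-0.003, 0.733, 0.681, -0.003]
contact_force: [-1.4, -0.9, -2.5]
gripper_width: 0.5
t 11.27 tcp [0.5486 0.1341 0.2219] xang 85.8 tilt [-9.4e-03  3.0e-04 -1.0e+00] F [-1.4 -0.9 -2.5] g 0.5
  delta cm [ 0.12  0.86 18.48] turn units 0.03
[[319.08687075 190.40493239]]
```

View pics/w16.png

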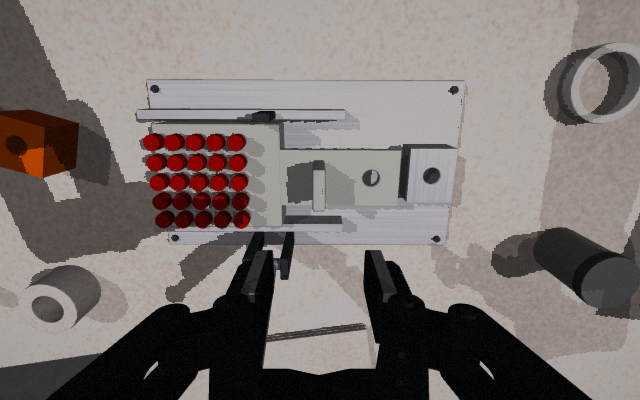

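The fin's top is at (319,190), where I predicted it. Descending now.

```bash

python3 -m crank '[[0,0.2,3,0],[0.1,0.2,3,0],[0,0,3,0],[0,0,3,0],[0,0,2.5,0],[0,0,2,0],[0,0,1,0],[0,0,0.5,0],[0,0,0,0],[0,0,0,0]]'
python3 - <<'E'
from h import *
delta([.5555,.1347,.037],85.6)
f=grab('wrist','w17')
E
```

```text
time: 12.15
tool_pos: [0.5582, 0.1345, 0.0506]
tool_rot: [0.001, 0.733, 0.68, 0.001]
contact_force: [0.4, -0.9, 0.1]
gripper_width: 0.496
t 12.15 tcp [0.5582 0.1345 0.0506] xang 85.74 tilt [ 3.4e-03  5.0e-04 -1.0e+00] F [ 0.4 -0.9  0.1] g 0.496
  delta cm [-0.   -0.27  1.36] turn units 0.02
```

View pics/w17.png

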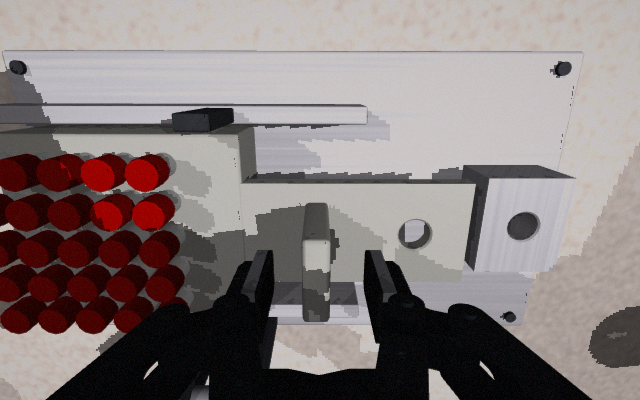

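```bash

python3 -m crank '[[0,-0.15,0.6,0],[0,0,0.5,0],[0,0,0,0],[0,0,0,0]]'
python3 -m crank '[[0,0,0,0],[0,0,0,0],[0,0,0,0],[0,0,0,0],[0,0,0,0]]' 0
python3 -c "
from h import *
delta([.5555,.1347,.037],85.6)"
```

```text
time: 12.53
tool_pos: [0.5545, 0.1343, 0.037]
tool_rot: [-0.0, 0.733, 0.68, -0.0]
contact_force: [1.0, -1.1, -1.4]
gripper_width: 0.5
time: 12.95
tool_pos: [0.5551, 0.1343, 0.0377]
tool_rot: [0.0, 0.733, 0.68, 0.0]
contact_force: [-0.9, 0.1, 1.0]
gripper_width: 0.13
t 12.95 tcp [0.5551 0.1343 0.0377] xang 85.73 tilt [ 3.e-04 -0.e+00 -1.e+00] F [-0.9  0.1  1. ] g 0.13
  delta cm [0.04 0.03 0.07] turn units 0.02
```

Gripped the fin (0.13, about 12 mm). Pulling.

```bash

python3 -m crank '[[0.6,0,0,0],[1,0,0,0],[1.2,0,0,0],[1.2,0,0,0],[1.2,0,0,0],[1.0,0,0,0],[0.5,0,0,0],[0,0,0,0],[0,0,0,0]]'
python3 -c "
from h import *
delta([.5555,.1347,.037],85.6)"
python3 -m crank '[[0.3,0,0,0],[0.2,0,0,0],[0,0,0,0],[0,0,0,0]]'
python3 -c "
from h import *
delta([.5555,.1347,.037],85.6)"
```

```text
time: 13.7
tool_pos: [0.5604, 0.2025, 0.0377]
tool_rot: [-0.0, 0.733, 0.681, 0.001]
contact_force: [0.5, 2.0, 2.7]
gripper_width: 0.132
t 13.7 tcp [0.5604 0.2025 0.0377] xang 85.78 tilt [ 0.0011  0.0017 -1.    ] F [0.5 2.  2.7] g 0.132
  delta cm [-6.8   0.01  0.06] turn units 0.03
time: 14.03
tool_pos: [0.5605, 0.2053, 0.0377]
tool_rot: [0.0, 0.733, 0.68, -0.0]
contact_force: [-0.2, -3.8, 5.6]
gripper_width: 0.131
t 14.03 tcp [0.5605 0.2053 0.0377] xang 85.71 tilt [ 2.e-04 -1.e-03 -1.e+00] F [-0.2 -3.8  5.6] g 0.131
  delta cm [-7.08  0.02  0.07] turn units 0.02
```

```bash

python3 -m crank '[[0.15,0,0,0],[0.15,0,0,0],[0,0,0,0],[0,0,0,0]]'
python3 -m crank '[[0.15,0,0,0],[0.15,0,0,0],[0,0,0,0],[0,0,0,0]]'
python3 - <<'E'
from h import *
delta([.5555,.1347,.037],85.6)
f=grab('scene'); cv2.imwrite('pics/s18c.png',cv2.resize(f['img'][155:300,260:410,::-1],None,fx=4,fy=4,interpolation=cv2.INTER_CUBIC))
E
```

```text
time: 14.37
tool_pos: [0.5605, 0.2051, 0.0377]
tool_rot: [0.002, 0.733, 0.68, -0.003]
contact_force: [-2.0, -15.3, 7.9]
gripper_width: 0.134
time: 14.7
tool_pos: [0.5604, 0.2049, 0.0376]
tool_rot: [0.004, 0.733, 0.68, -0.005]
contact_force: [-3.9, -26.4, 11.3]
gripper_width: 0.13
t 14.7 tcp [0.5604 0.2049 0.0376] xang 85.68 tilt [-0.0029 -0.0125 -0.9999] F [ -3.9 -26.4  11.3] g 0.13
  delta cm [-7.04  0.04  0.15] turn units 0.01
```

View pics/s18c.png

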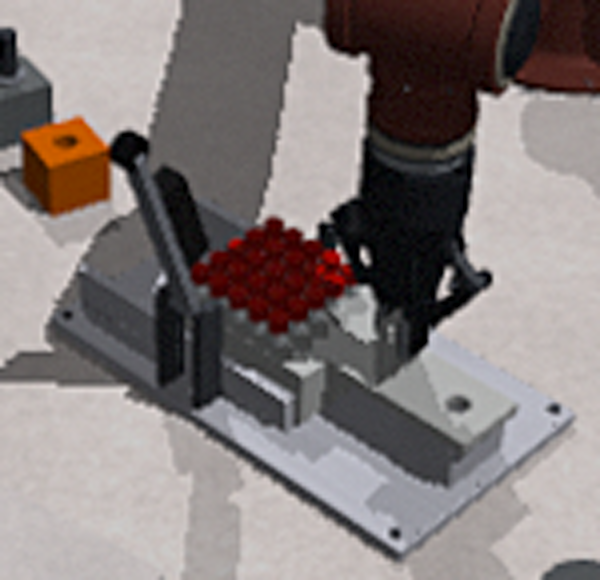

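The tray is at its end stop: the force rose to 26 N with no more motion. I'll relax, release, rise and look.

```bash

python3 -m crank '[[-0.3,0,0,0],[-0.3,0,0,0]]' 
python3 -m crank '[[0,0,0,0],[0,0,0,0],[0,0,-2,0],[0,0,-3,0],[0,0,-4,0],[0,0,-4,0],[0,-2,-2,0],[0,-2,-1,0],[0,0,0,0],[0,0,0,0]]' 0.5
python3 - <<'E'
from h import *
import pickle
delta([.52,.22,.2],85.6)
f=grab('wrist','w19'); pickle.dump(f,open('w19.pkl','wb'))
s=grab('scene'); pickle.dump(s,open('s19.pkl','wb'))
cv2.imwrite('pics/s19c.png',cv2.resize(s['img'][155:300,260:410,::-1],None,fx=4,fy=4,interpolation=cv2.INTER_CUBIC))
E
```

```text
time: 14.92
tool_pos: [0.5606, 0.2052, 0.0377]
tool_rot: [-0.0, 0.734, 0.68, 0.0]
contact_force: [0.1, 1.7, 3.2]
gripper_width: 0.128
time: 15.75
tool_pos: [0.52, 0.2098, 0.1976]
tool_rot: [0.0, 0.732, 0.681, 0.001]
contact_force: [0.7, -0.4, -0.3]
gripper_width: 0.502
t 15.75 tcp [0.52   0.2098 0.1976] xang 85.81 tilt [ 9.e-04  6.e-04 -1.e+00] F [ 0.7 -0.4 -0.3] g 0.502
  delta cm [ 1.02 -0.07 -0.24] turn units 0.04
```

View pics/w19.png

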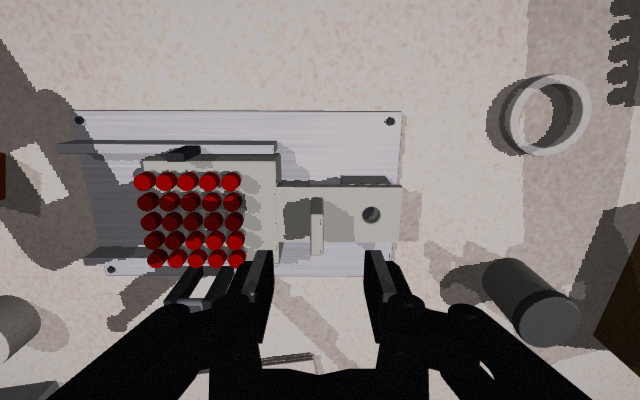

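View pics/s19c.png

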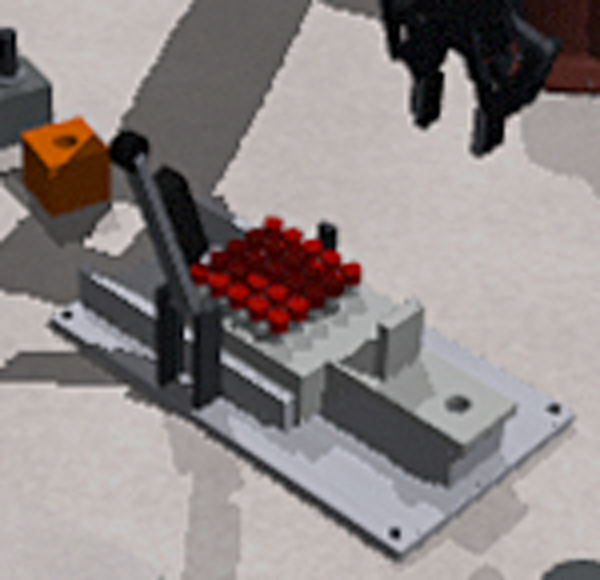

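```bash
python3 - <<'E'
from h import *
import pickle
w=pickle.load(open('w19.pkl','rb'));s=pickle.load(open('s19.pkl','rb'))
a=cv2.cvtColor(w['img'],cv2.COLOR_RGB2GRAY)[200:232,355:390]; print(a[::2,::2])
m=(a<90).astype(np.uint8); n,l,st,c=cv2.connectedComponentsWithStats(m); print(st,c)
b=cv2.cvtColor(s['img'],cv2.COLOR_RGB2GRAY)[247:265,366:384]; print(b)
m=(b<105).astype(np.uint8); n,l,st,c2=cv2.connectedComponentsWithStats(m); print(st,c2)
E
```

```text
[[171 172 170 172 172 167 169 169 171 172 171 171 169 171 171 169 169 170]
 [169 168 170 171 170 170 170 173 168 171 172 171 173 172 173 171 172 173]
 [170 172 169 173 171 170 171 172 172 167 169 170 172 169 168 172 172 171]
 [170 170 167 169 169 171 171 153 134 152 167 171 170 174 172 174 173 170]
 [172 172 171 169 171 139  42  42  38  40  83 133 171 171 173 171 168 172]
 [172 173 173 170 143  40  44  44  38  55  82  81 134 171 171 172 171 173]
 [168 170 167 164  41  45  41  42  42  58  79  81  75 172 172 172 175 172]
 [171 170 169 154  44  44  44  42  48  80  83  73  68 170 168 171 170 170]
 [167 171 168 159  57  44  45  58  64  84  81  54  74 171 170 170 171 169]
 [171 168 167 165  76  45  42  72  81  82  56  57 120 173 170 168 170 171]
 [169 166 169 171 157  75  68  60  55  58  57  98 158 170 169 169 170 171]
 [167 171 170 169 169 157  83  70  65  70 121 153 172 171 168 170 168 166]
 [166 173 170 171 167 168 166 160 156 159 171 171 171 168 171 172 170 168]
 [170 170 170 167 170 172 174 169 171 170 168 168 166 171 168 170 170 169]
 [171 167 176 173 168 169 170 170 171 169 171 170 
[... 1055 characters left out ...]
65 165 150 140 171 180 178 174 173 173 175 178]
 [172 179 178 176 176 175 177 178 179 178 177 174 175 174 173 172 177 173]
 [117 153 179 182 176 174 176 177 175 175 174 175 173 174 174 179 174 142]
 [ 53  64 139 165 180 180 175 176 174 174 174 173 174 175 176 164 141 110]
 [ 58  54  50  86 146 170 180 178 175 173 173 174 179 172 153 116  98 107]
 [ 61  61  63  52  67 115 156 178 180 176 177 179 171 144 112 100  92 110]
 [ 62  64  64  60  57  48  86 147 169 178 179 170 141 114 105  96 109 113]]
[[  0   0  18  18 286]
 [  6   7   6   4  16]
 [  0  14   7   4  18]
 [ 15  15   2   3   4]] [[ 8.81818182  7.91958042]
 [ 8.25        8.625     ]
 [ 2.11111111 15.94444444]
 [15.5        16.        ]]
```

```bash
python3 - <<'E'
from h import *
import pickle
w=pickle.load(open('w19.pkl','rb'));s=pickle.load(open('s19.pkl','rb'))
uw=(355+15.75,200+14.6); us=(366+8.25,247+8.6)
print(onz(w,uw,.06),onz(s,us,.06),tri([(w,uw),(s,us)]))
print(proj(s,[.5659,.2620,.06]))
E
```

```text
[0.56521052 0.26057898 0.06      ] [0.56678674 0.26227699 0.06      ] (array([0.56556631, 0.26111216, 0.05860787]), [np.float64(0.00038560235252111356), np.float64(0.00038560235252106065)])
[[374.34808151 255.39623918]]
```

```bash
python3 -c "
from h import *
delta([.46,-.287,.2],85.7)"
python3 -m crank '[[-2,-0.15,0,0],[-3.5,-0.2,0,0],[-3.5,-0.2,0,0],[-3.5,-0.2,0,0],[-3.5,-0.2,0,0],[-3.5,-0.2,0,0],[-3.5,-0.2,0,0],[-3.5,-0.2,0,0],[-3.5,-0.2,0,0],[-3.5,-0.2,0,0]]'
python3 -c "
from h import *
delta([.46,-.287,.2],85.7)"
```

```text
t 15.85 tcp [0.5198 0.2092 0.1957] xang 85.77 tilt [-2.3e-03 -5.0e-04 -1.0e+00] F [-0.6 -0.4 -0.7] g 0.496
  delta cm [-49.93  -2.31  -0.39] turn units 0.01
time: 16.68
tool_pos: [0.4752, -0.1252, 0.1956]
tool_rot: [-0.001, 0.733, 0.68, -0.0]
contact_force: [0.8, -0.3, -0.0]
gripper_width: 0.5
t 16.68 tcp [ 0.4752 -0.1252  0.1956] xang 85.72 tilt [-0.0025  0.0013 -1.    ] F [ 0.8 -0.3 -0. ] g 0.5
  delta cm [-16.25  -0.31  -0.46] turn units 0.0
```

```bash

python3 -m crank '[[-3.5,-0.1,0,0],[-3.5,-0.1,0,0],[-3.5,0,0,0],[-3.2,0,0,0],[-1.5,0,0,0],[0,0,0,0],[0,0,0,0]]'
python3 - <<'E'
from h import *
import pickle
delta([.46,-.287,.2],85.7)
f=grab('wrist','w20'); pickle.dump(f,open('w20.pkl','wb'))
cv2.imwrite('pics/w20c.png',cv2.resize(f['img'][100:300,220:420,::-1],None,fx=3,fy=3))
E
```

```text
time: 17.27
tool_pos: [0.4625, -0.2748, 0.1959]
tool_rot: [-0.002, 0.733, 0.68, 0.0]
contact_force: [-0.0, 0.8, -0.4]
gripper_width: 0.503
t 17.27 tcp [ 0.4625 -0.2748  0.1959] xang 85.66 tilt [-0.0019  0.0025 -1.    ] F [-0.   0.8 -0.4] g 0.503
  delta cm [-1.23 -0.15 -0.41] turn units -0.01
```

View pics/w20c.png

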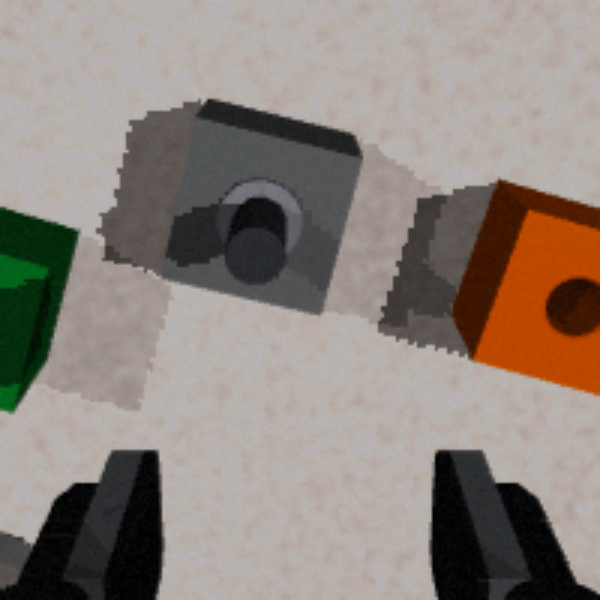

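In this enlarged crop the grey block holds the pin (top at crop (254,256)), between empty green (left) and orange (right). Grey with the pin fits the description.

```bash
python3 - <<'E'
from h import *
import pickle
fs=pickle.load(open('f0.pkl','rb'))
w=pickle.load(open('w20.pkl','rb'))
c=lambda u,v:(220+(u+.5)/3-.5,100+(v+.5)/3-.5)
print('top z98',onz(w,c(255,256),.098),'collar z56',onz(w,c(260,222),.056))
S=(fs['scene'],(210+(207.5)/4-.5,155+(31)/4-.5)); D=(fs['side'],(260+(312.5)/3.4-.5,155+(378.5)/3.4-.5))
print('tri top',tri([S,(w,c(255,256))]),tri([S,D,(w,c(255,256))]))
m=manip.state()['tool_pos']; print(m)
E
```

```text
top z98 [ 0.46031353 -0.28586176  0.098     ] collar z56 [ 0.46040816 -0.2857404   0.056     ]
tri top (array([ 0.45957097, -0.28526823,  0.09901148]), [np.float64(0.0006904472948080057), np.float64(0.0006904472948078866)]) (array([ 0.46025724, -0.28539136,  0.0992467 ]), [np.float64(0.0012643120557379768), np.float64(0.001252948177431678), np.float64(0.0004846994812121839)])
[ 0.4627209  -0.27410338  0.19622548]
```

```bash
python3 -c "
from h import *
delta([.4603,-.2857,.028],85.7)"
python3 -m crank '[[-0.6,-0.1,1,0],[-0.6,-0.05,3,0],[0,0,3,0],[0,0,3,0],[0,0,2,0],[0,0,1,0],[0,0,0,0],[0,0,0,0]]'
python3 - <<'E'
from h import *
delta([.4603,-.2857,.028],85.7)
grab('wrist','w21')
E
```

```text
t 17.32 tcp [ 0.4627 -0.2741  0.1962] xang 85.74 tilt [-0.0014  0.0021 -1.    ] F [1.1 0.5 0.5] g 0.497
  delta cm [-1.21 -0.13 16.82] turn units 0.01
time: 17.98
tool_pos: [0.4606, -0.2863, 0.0675]
tool_rot: [-0.0, 0.733, 0.681, 0.0]
contact_force: [1.1, 0.9, -0.2]
gripper_width: 0.5
t 17.98 tcp [ 0.4606 -0.2863  0.0675] xang 85.8 tilt [-1.e-04  2.e-04 -1.e+00] F [ 1.1  0.9 -0.2] g 0.5
  delta cm [ 0.05 -0.04  3.95] turn units 0.02
```

View pics/w21.png

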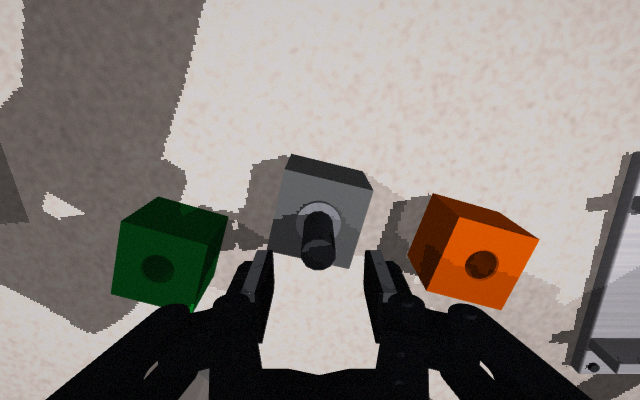

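```bash

python3 -m crank '[[0.05,0,1.5,0],[0,0,1.4,0],[0,0,0.9,0],[0,0,0,0],[0,0,0,0],[0,0,0,0]]'
python3 - <<'E'
from h import *
delta([.4603,-.2857,.028],85.7)
grab('wrist','w22')
E
python3 -m crank '[[0,0,0,0],[0,0,0,0],[0,0,0,0],[0,0,0,0],[0,0,0,0]]' 0
python3 - <<'E'
from h import *
import pickle
delta([.4603,-.2857,.028],85.7)
f=grab('wrist','w23')
s=grab('side'); cv2.imwrite('pics/d23c.png',cv2.resize(s['img'][200:320,290:410,::-1],None,fx=5,fy=5,interpolation=cv2.INTER_CUBIC))
E
```

```text
time: 18.53
tool_pos: [0.4613, -0.287, 0.0309]
tool_rot: [0.001, 0.733, 0.68, 0.0]
contact_force: [-0.8, -0.3, -0.2]
gripper_width: 0.498
t 18.53 tcp [ 0.4613 -0.287   0.0309] xang 85.74 tilt [ 0.0018 -0.0015 -1.    ] F [-0.8 -0.3 -0.2] g 0.498
  delta cm [ 0.12 -0.11  0.28] turn units 0.01
time: 19.0
tool_pos: [0.461, -0.2867, 0.0304]
tool_rot: [0.001, 0.733, 0.68, 0.0]
contact_force: [0.0, 1.0, 5.0]
gripper_width: 0.187
t 19.0 tcp [ 0.461  -0.2867  0.0304] xang 85.74 tilt [ 1.2e-03 -8.0e-04 -1.0e+00] F [0. 1. 5.] g 0.187
  delta cm [ 0.1  -0.08  0.24] turn units 0.01
```

View pics/w23.png

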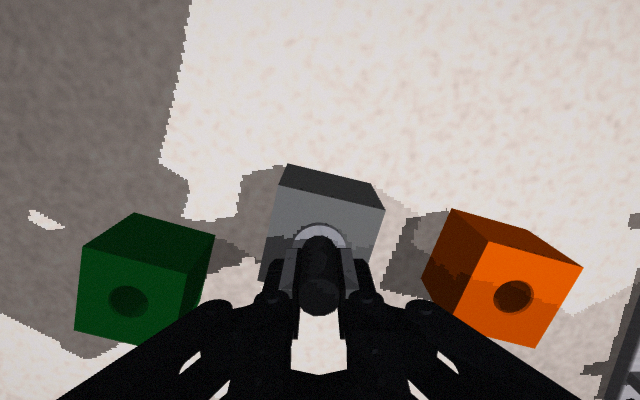

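View pics/d23c.png

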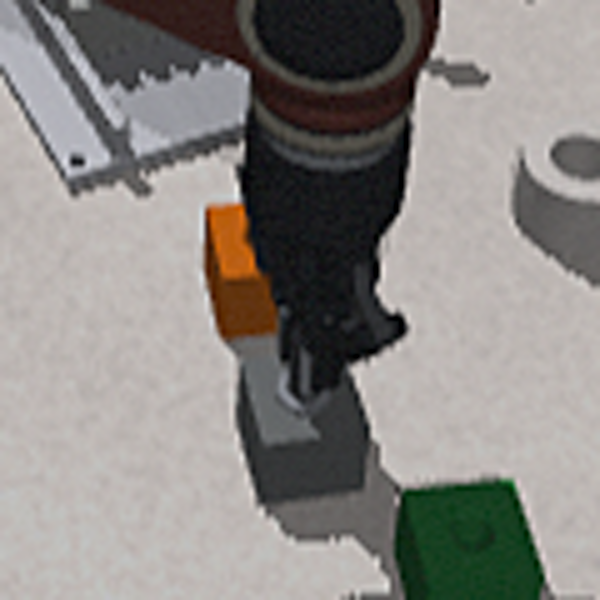

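The grip is at 0.187 (18 mm). When seated, the collar underside should be at TCP + 0.0216, so seating corresponds to TCP z ≈ 0.0386. Lifting.

```bash

python3 -m crank '[[0,0,-0.8,0],[0,0,-1.5,0],[0,0,-2.5,0],[0,0,-3.2,0],[0,0,-3.5,0],[0,0,-3.5,0],[0,0,-1.5,0],[0,0,0,0],[0,0,0,0]]'
python3 - <<'E'
from h import *
import pickle
delta([.4603,-.2857,.028],85.7)
f=grab('wrist','w24')
s=grab('side'); cv2.imwrite('pics/d24c.png',cv2.resize(s['img'][180:320,280:400,::-1],None,fx=4,fy=4,interpolation=cv2.INTER_CUBIC))
c=grab('scene'); cv2.imwrite('pics/s24c.png',cv2.resize(c['img'][90:210,200:320,::-1],None,fx=5,fy=5,interpolation=cv2.INTER_CUBIC))
E
```

```text
time: 19.85
tool_pos: [0.4604, -0.2864, 0.1945]
tool_rot: [0.0, 0.733, 0.68, -0.0]
contact_force: [-1.3, -0.1, -3.4]
gripper_width: 0.188
t 19.85 tcp [ 0.4604 -0.2864  0.1945] xang 85.74 tilt [ 4.e-04 -5.e-04 -1.e+00] F [-1.3 -0.1 -3.4] g 0.188
  delta cm [ 0.07 -0.02 16.65] turn units 0.01
```

View pics/d24c.png

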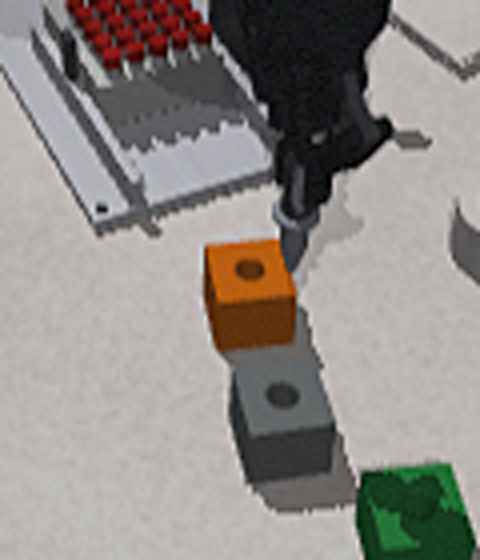

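View pics/s24c.png

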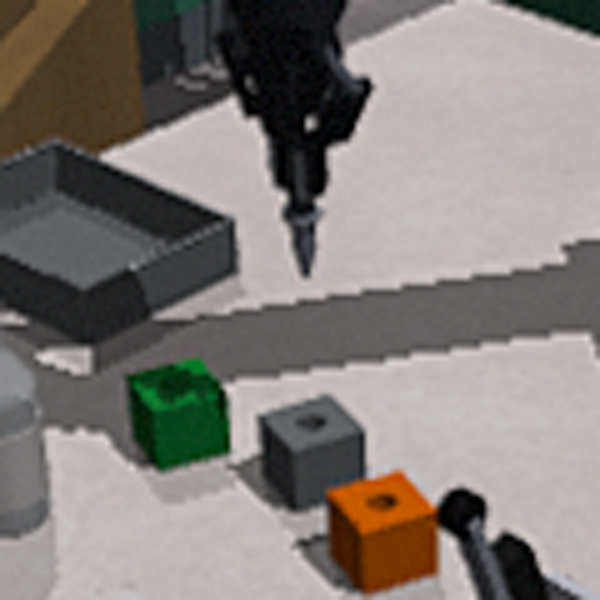

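```bash
python3 - <<'E'
from h import *
s=grab('side');c=grab('scene')
S=lambda u,v:(c,(200+(u+.5)/5-.5,90+(v+.5)/5-.5)); D=lambda u,v:(s,(280+(u+.5)/4-.5,180+(v+.5)/4-.5))
print('tip',tri([S(306,278),D(292,266)]))
print('collar',tri([S(304,218),D(292,224)]))
print(manip.state()['tool_pos'])
E
```

```text
tip (array([ 0.46136473, -0.28205388,  0.16733121]), [np.float64(0.0011190811123233204), np.float64(0.001119081112323295)])
collar (array([ 0.45591988, -0.28624141,  0.20887765]), [np.float64(0.0009860285445666254), np.float64(0.0009860285445665302)])
[ 0.45933341 -0.28544713  0.19162772]
```

```bash
python3 -c "
from h import *
delta([.5653,.2572,.19],85.7)"
python3 -m crank '[[2,0.3,0,0],[3.4,0.4,0,0],[3.4,0.4,0,0],[3.4,0.4,0,0],[3.4,0.4,0,0],[3.4,0.4,0,0],[3.4,0.4,0,0],[3.4,0.4,0,0],[3.4,0.4,0,0],[3.4,0.4,0,0]]'
python3 -c "
from h import *
delta([.5653,.2572,.19],85.7)"
```

```text
t 20.1 tcp [ 0.4593 -0.2854  0.1916] xang 85.74 tilt [-0.0036  0.0029 -1.    ] F [-0.1 -0.5 -1.3] g 0.187
  delta cm [54.9   6.54  0.28] turn units 0.01
time: 20.93
tool_pos: [0.5229, 0.0376, 0.193]
tool_rot: [-0.001, 0.733, 0.68, -0.001]
contact_force: [1.0, -0.8, -2.5]
gripper_width: 0.19
t 20.93 tcp [0.5229 0.0376 0.193 ] xang 85.74 tilt [-2.e-03  1.e-04 -1.e+00] F [ 1.  -0.8 -2.5] g 0.19
  delta cm [22.21  2.59  0.3 ] turn units 0.01
```

```bash

python3 -m crank '[[3.4,0.4,0,0],[3.4,0.4,0,0],[3.4,0.4,0,0],[3.4,0.4,0,0],[3.4,0.4,0,0],[3,0.4,1,0],[1.5,0.2,2,0],[0,0,2,0],[0,0,2,0],[0,0,0,0]]'
python3 -m crank '[[0,0,0,0],[0,0,0,0],[0,0,0,0],[0,0,0,0]]'
python3 - <<'E'
from h import *
import pickle
delta([.5653,.2572,.1],85.7)
f=grab('wrist','w25')
s=grab('side'); cv2.imwrite('pics/d25c.png',cv2.resize(s['img'][110:230,250:370,::-1],None,fx=5,fy=5,interpolation=cv2.INTER_CUBIC))
c=grab('scene'); cv2.imwrite('pics/s25c.png',cv2.resize(c['img'][180:300,310:430,::-1],None,fx=5,fy=5,interpolation=cv2.INTER_CUBIC))
E
```

```text
time: 21.77
tool_pos: [0.5612, 0.2476, 0.1172]
tool_rot: [-0.003, 0.733, 0.681, -0.005]
contact_force: [-1.1, -0.2, -3.7]
gripper_width: 0.192
time: 22.1
tool_pos: [0.5666, 0.2484, 0.1264]
tool_rot: [0.001, 0.733, 0.68, 0.001]
contact_force: [0.0, -0.2, -2.5]
gripper_width: 0.188
t 22.1 tcp [0.5666 0.2484 0.1264] xang 85.71 tilt [ 3.e-03  9.e-04 -1.e+00] F [ 0.  -0.2 -2.5] g 0.188
  delta cm [ 0.86 -0.21  2.64] turn units 0.0
```

View pics/w25.png

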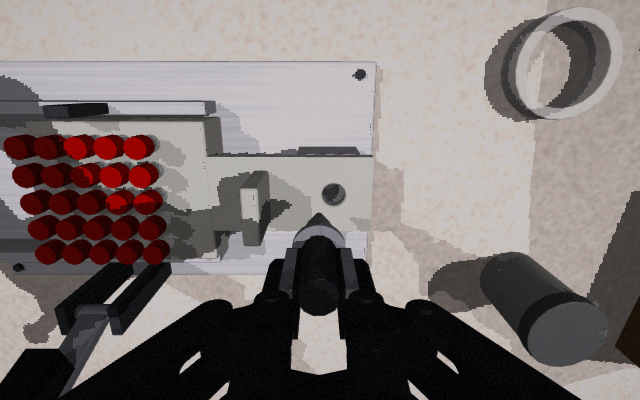

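View pics/s25c.png

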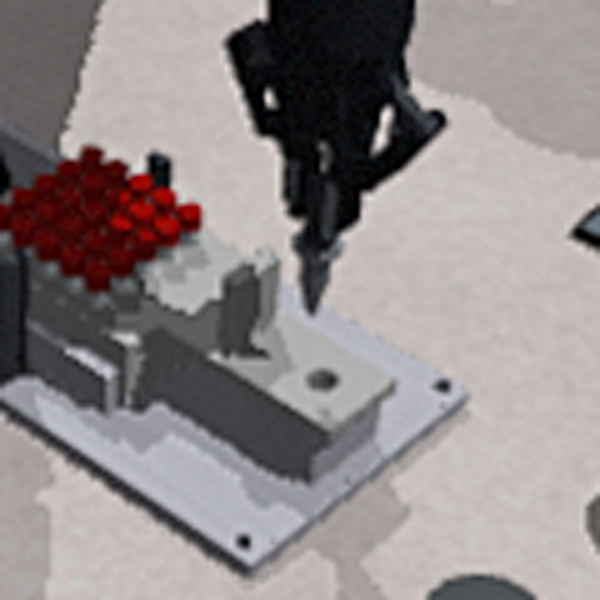

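View pics/d25c.png

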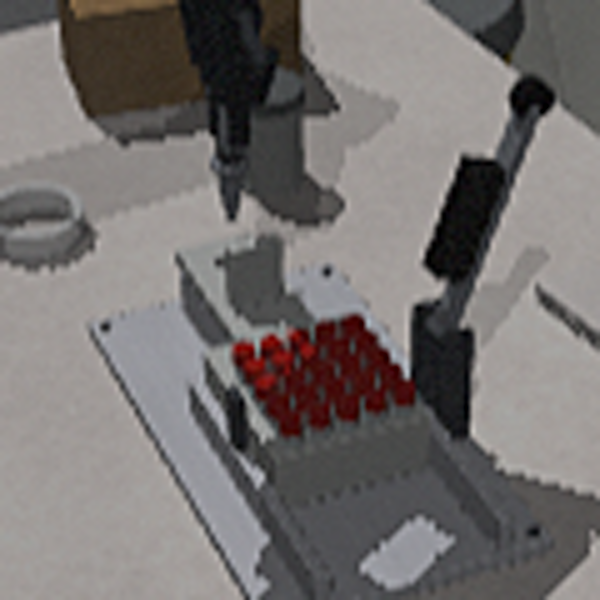

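```bash
cat > tip.py <<'E'
from h import *
f=grab('wrist');s=grab('scene');st=manip.state();T=st['tool_pos']
def tipxy(uw,us):
    p=onz(f,uw,T[2]-.0244); print('wrist tip rel tcp',np.round(p-T,4)); 
    print('tri rel',np.round(tri([(f,uw),(s,us)])[0]-T,4),tri([(f,uw),(s,us)])[1])
E
python3 - <<'E'
from tip import *
cv2.imwrite('pics/w26c.png',cv2.resize(f['img'][160:310,240:400,::-1],None,fx=4,fy=4,interpolation=cv2.INTER_CUBIC))
tipxy((318.8,213),(310+314.5/5-.5,180+314/5-.5))
print(T, proj(f,T+[0,0,-.0244]),proj(s,T+[0,0,-.0244]))
E
```

```text
wrist tip rel tcp [-0.002   0.001  -0.0244]
tri rel [-0.0019  0.0014 -0.0253] [np.float64(0.0005134734500677752), np.float64(0.0005134734500678098)]
[0.56577072 0.24831785 0.12504742] [[317.57870019 215.89539697]] [[371.43970855 242.11764932]]
```

View pics/w26c.png

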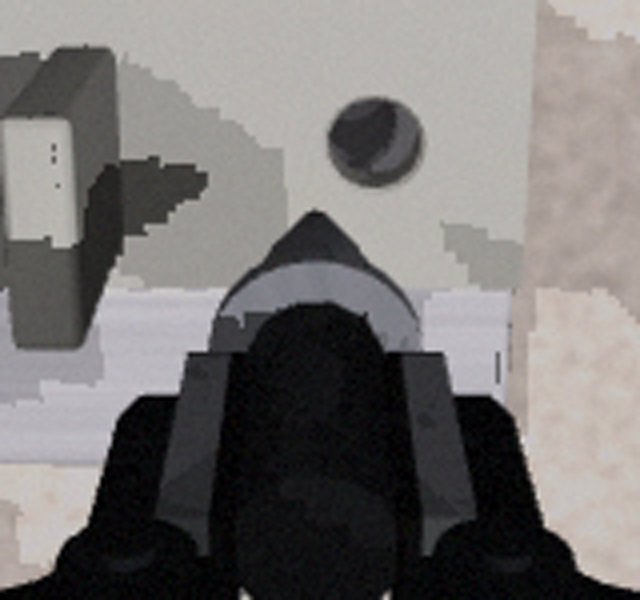

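```bash
python3 - <<'E'
from tip import *
h=onz(f,(240+376.5/4-.5,160+141.5/4-.5),.06); t=onz(f,(240+316/4-.5,160+(212)/4-.5),T[2]-.0244); t=t+[.0023,0,0]
print(h,t,t-T)
sh=onz(s,(310+323/5-.5,180+379.5/5-.5),.06); print('scene hole',sh)
tgt=h-[.0003,.004,0]; M=rot(st['tool_rot']); print(tgt, M.T@np.r_[(tgt-t)[:2],0]*100)
E
```

```text
[0.56433807 0.26073051 0.06      ] [0.56532152 0.24907198 0.10023061] [-0.00022343  0.00075214 -0.0244    ]
scene hole [0.56636542 0.26148209 0.06      ]
[0.56403807 0.25673051 0.06      ] [ 7.54188415e-01 -1.84944104e-01  4.22035096e-05]
```

```bash
python3 -c "
from h import *
delta([.565,.2562,.098],85.7)"
python3 -m crank '[[0.4,-0.08,1,0],[0.38,-0.07,1,0],[0,0,0.8,0],[0,0,0,0],[0,0,0,0],[0,0,0,0]]'
python3 - <<'E'
from tip import *
delta([.565,.2562,.098],85.7)
cv2.imwrite('pics/w27c.png',cv2.resize(f['img'][160:310,240:400,::-1],None,fx=4,fy=4,interpolation=cv2.INTER_CUBIC))
cv2.imwrite('pics/s27c.png',cv2.resize(s['img'][200:290,330:420,::-1],None,fx=6,fy=6,interpolation=cv2.INTER_CUBIC))
E
```

```text
t 22.45 tcp [0.5655 0.2483 0.1246] xang 85.74 tilt [ 3.e-04  1.e-04 -1.e+00] F [ 0.3  0.2 -3.1] g 0.188
  delta cm [ 0.78 -0.11  2.66] turn units 0.01
time: 22.95
tool_pos: [0.5645, 0.2563, 0.0961]
tool_rot: [-0.0, 0.733, 0.68, -0.0]
contact_force: [0.3, 0.2, -1.7]
gripper_width: 0.188
t 23.05 tcp [0.565  0.2563 0.0969] xang 85.74 tilt [ 9.e-04  3.e-04 -1.e+00] F [ 0.1 -1.  -2.4] g 0.187
  delta cm [-0.01  0.   -0.11] turn units 0.01
```

View pics/w27c.png

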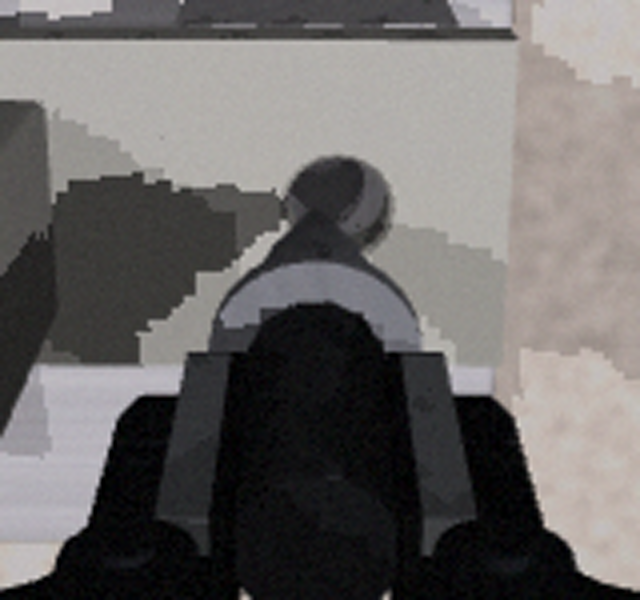

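View pics/s27c.png

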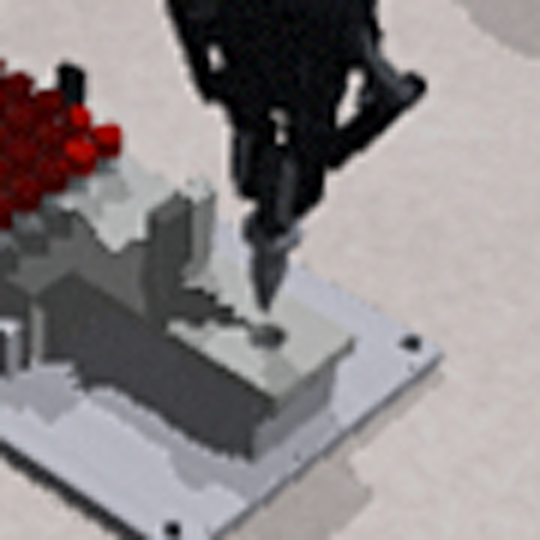

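```bash
python3 - <<'E'
from tip import *
h=onz(f,(240+339.5/4-.5,160+204/4-.5),.06); t=onz(f,(240+318.5/4-.5,160+(210)/4-.5),T[2]-.0244)+[.0023,0,0]
print(T,h,t,t-T,h-t)
print('scene', onz(s,(330+269/6-.5,200+335/6-.5),.06), onz(s,(330+265/6-.5,200+312/6-.5),T[2]-.0244))
E
```

```text
[0.56499965 0.25630717 0.09708284] [0.56557331 0.2609098  0.06      ] [0.5640277  0.25749638 0.07268284] [-0.00097195  0.00118921 -0.0244    ] [ 0.00154561  0.00341342 -0.01268284]
scene [0.56570818 0.26181878 0.06      ] [0.56620973 0.25870758 0.07268284]
```

```bash

python3 -m crank '[[-0.06,0.02,0.6,0],[0,0,0.7,0],[0,0,0.7,0],[0,0,0,0],[0,0,0,0]]'
python3 -c "
from h import *
delta([.565,.2557,.0386],85.7)"
python3 -m crank '[[0,0,0.5,0],[0,0,0.5,0],[0,0,0,0],[0,0,0,0]]'
python3 -c "
from h import *
delta([.565,.2557,.0386],85.7)"
```

```text
time: 23.57
tool_pos: [0.5641, 0.2556, 0.0753]
tool_rot: [-0.0, 0.733, 0.68, -0.001]
contact_force: [-0.1, 0.1, -2.1]
gripper_width: 0.187
t 23.57 tcp [0.5641 0.2556 0.0753] xang 85.74 tilt [-1.5e-03 -2.0e-04 -1.0e+00] F [-0.1  0.1 -2.1] g 0.187
  delta cm [0.02 0.09 3.67] turn units 0.01
time: 23.9
tool_pos: [0.5648, 0.2559, 0.0662]
tool_rot: [-0.0, 0.733, 0.68, 0.0]
contact_force: [1.8, 2.3, -1.3]
gripper_width: 0.192
t 23.9 tcp [0.5648 0.2559 0.0662] xang 85.74 tilt [ 3.e-04  5.e-04 -1.e+00] F [ 1.8  2.3 -1.3] g 0.192
  delta cm [-0.02  0.02  2.76] turn units 0.01
```

The tip is in both holes, and the +2 N in y is the tray being drawn back. Continuing in small steps.

```bash

python3 -m crank '[[0,0,0.4,0],[0,0,0.4,0],[0,0,0,0],[0,0,0,0]]'
python3 -m crank '[[0,0,0.3,0],[0,0,0.3,0],[0,0,0,0],[0,0,0,0]]'
python3 -c "
from h import *
delta([.565,.2557,.0386],85.7)"
```

```text
time: 24.23
tool_pos: [0.565, 0.2555, 0.058]
tool_rot: [0.0, 0.733, 0.68, 0.0]
contact_force: [2.8, 1.4, -3.4]
gripper_width: 0.191
time: 24.57
tool_pos: [0.5649, 0.2555, 0.0521]
tool_rot: [0.0, 0.733, 0.68, 0.0]
contact_force: [3.8, 2.4, -2.1]
gripper_width: 0.186
t 24.57 tcp [0.5649 0.2555 0.0521] xang 85.74 tilt [ 5.e-04 -1.e-04 -1.e+00] F [ 3.8  2.4 -2.1] g 0.186
  delta cm [0.02 0.01 1.35] turn units 0.01
```

```bash

python3 -m crank '[[0,0.05,0,0],[0,0,0.2,0],[0,0,0.2,0],[0,0,0,0],[0,0,0,0]]'
python3 -m crank '[[0,0,0.2,0],[0,0,0.2,0],[0,0,0,0],[0,0,0,0]]'
python3 -c "
from h import *
delta([.565,.2557,.0386],85.7)"
```

```text
time: 24.98
tool_pos: [0.5651, 0.2556, 0.0481]
tool_rot: [-0.0, 0.733, 0.68, -0.0]
contact_force: [3.1, 1.4, -2.4]
gripper_width: 0.185
time: 25.32
tool_pos: [0.5651, 0.2556, 0.0441]
tool_rot: [-0.0, 0.733, 0.68, -0.0]
contact_force: [3.4, 2.0, -2.2]
gripper_width: 0.187
t 25.32 tcp [0.5651 0.2556 0.0441] xang 85.74 tilt [-1.e-04  1.e-04 -1.e+00] F [ 3.4  2.  -2.2] g 0.187
  delta cm [ 0.01 -0.01  0.55] turn units 0.01
```

Smooth. About 5 mm to seating.

```bash

python3 -m crank '[[0,0.03,0.2,0],[0,0,0.2,0],[0,0,0,0],[0,0,0,0]]'
python3 -m crank '[[0,0,0.15,0],[0,0,0,0],[0,0,0,0]]'
python3 -m crank '[[0,0,0.15,0],[0,0,0,0],[0,0,0,0]]'
python3 - <<'E'
from tip import *
delta([.565,.2557,.0386],85.7)
cv2.imwrite('pics/s28c.png',cv2.resize(s['img'][200:290,330:420,::-1],None,fx=6,fy=6,interpolation=cv2.INTER_CUBIC))
cv2.imwrite('pics/w28c.png',cv2.resize(f['img'][160:310,240:400,::-1],None,fx=4,fy=4,interpolation=cv2.INTER_CUBIC))
E
```

```text
time: 25.65
tool_pos: [0.5652, 0.2556, 0.0399]
tool_rot: [-0.0, 0.733, 0.68, -0.0]
contact_force: [2.8, 1.7, -2.6]
gripper_width: 0.192
time: 25.9
tool_pos: [0.5653, 0.2556, 0.0387]
tool_rot: [-0.0, 0.733, 0.68, -0.0]
contact_force: [2.3, 2.1, -1.5]
gripper_width: 0.192
time: 26.15
tool_pos: [0.5656, 0.2557, 0.0384]
tool_rot: [-0.0, 0.733, 0.68, -0.0]
contact_force: [-1.3, 0.3, 5.3]
gripper_width: 0.19
t 26.25 tcp [0.5656 0.2557 0.0384] xang 85.74 tilt [ 0.  0. -1.] F [-0.8  1.5  5.8] g 0.194
  delta cm [-0.   -0.06 -0.02] turn units 0.01
```

View pics/s28c.png

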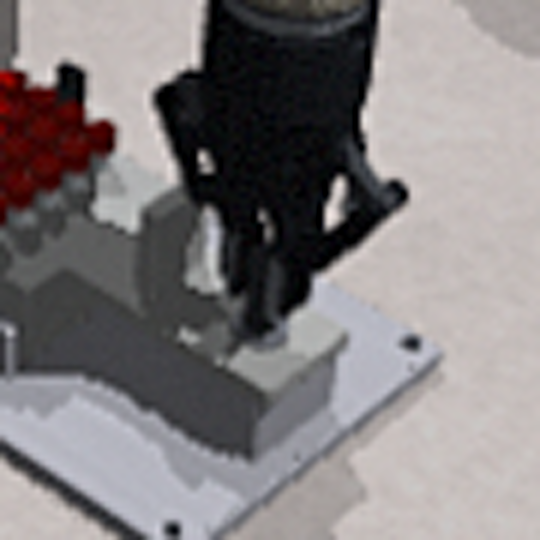

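View pics/w28c.png

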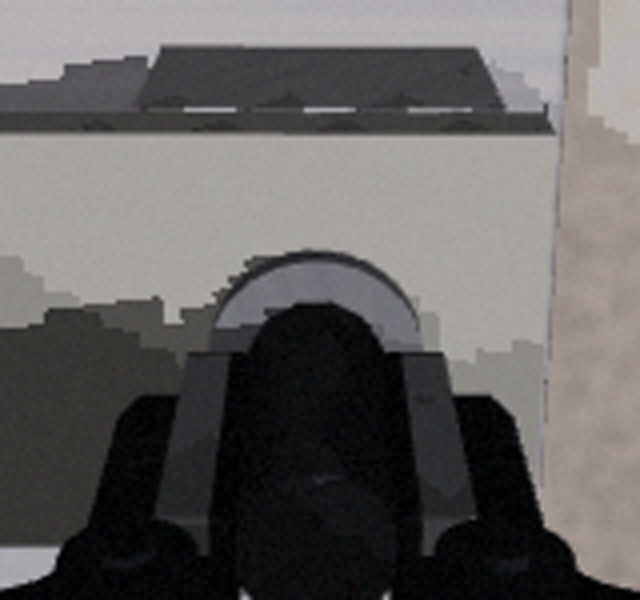

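Seating contact: Fz turned upward and z stopped at 0.0384, against the predicted 0.0386. I'll press a little, then release and rise.

```bash

python3 -m crank '[[0,0,0.15,0],[0,0,0,0],[0,0,0,0]]'
python3 -m crank '[[0,0,-0.1,0],[0,0,-0.1,0]]'
python3 -m crank '[[0,0,0,0],[0,0,0,0],[0,0,0,0],[0,0,-1,0],[0,0,-2,0],[0,0,-3,0],[0,0,-4,0],[0,-1,-4,0],[0,0,0,0],[0,0,0,0]]' 0.45
python3 - <<'E'
from tip import *
delta([.565,.2557,.0386],85.7)
cv2.imwrite('pics/s29c.png',cv2.resize(s['img'][150:290,260:420,::-1],None,fx=4,fy=4,interpolation=cv2.INTER_CUBIC))
cv2.imwrite('pics/w29.png',f['img'][:,:,::-1])
E
```

```text
time: 26.5
tool_pos: [0.5657, 0.2557, 0.0383]
tool_rot: [0.0, 0.733, 0.68, -0.0]
contact_force: [-4.5, 0.2, 12.2]
gripper_width: 0.185
time: 26.67
tool_pos: [0.5655, 0.2557, 0.0384]
tool_rot: [0.0, 0.733, 0.68, 0.0]
contact_force: [1.3, 1.8, 0.5]
gripper_width: 0.188
time: 27.5
tool_pos: [0.5576, 0.257, 0.1829]
tool_rot: [0.002, 0.733, 0.68, 0.004]
contact_force: [-0.6, 0.6, -0.6]
gripper_width: 0.45
t 27.6 tcp [0.5551 0.2561 0.1775] xang 85.74 tilt [-7.e-04 -4.e-04 -1.e+00] F [-0.3  0.6 -1. ] g 0.453
  delta cm [ 0.04  1.   13.89] turn units 0.01
```

View pics/s29c.png

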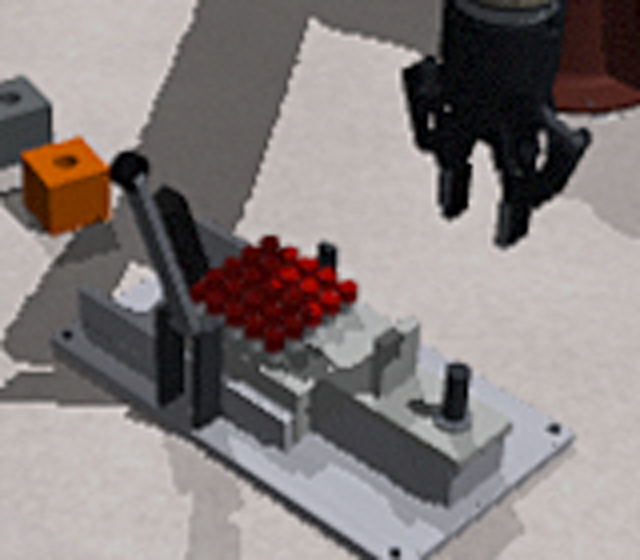

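View pics/w29.png

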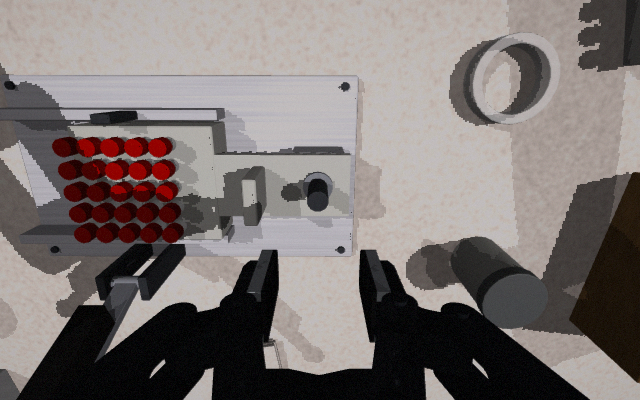

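The pin stands upright with its collar on the tray, and the bar is open. I'll check its height from two views and the bystanders against the first picture.

```bash
python3 - <<'E'
from tip import *
import pickle
cv2.imwrite('pics/w30c.png',cv2.resize(f['img'][160:230,280:360,::-1],None,fx=7,fy=7,interpolation=cv2.INTER_CUBIC))
cv2.imwrite('pics/s30c.png',cv2.resize(s['img'][235:265,355:390,::-1],None,fx=14,fy=14,interpolation=cv2.INTER_CUBIC))
fs=pickle.load(open('f0.pkl','rb'))
d=cv2.absdiff(cv2.GaussianBlur(s['img'],(3,3),0),cv2.GaussianBlur(fs['scene']['img'],(3,3),0)).max(2)
cv2.imwrite('pics/diff.png',np.hstack([s['img'][:,:,::-1]])[:])
cv2.imwrite('pics/d2.png',(d>25).astype(np.uint8)*255)
pickle.dump((f,s),open('fin.pkl','wb'))
E
```

```text
(no output)
```

View pics/w30c.png

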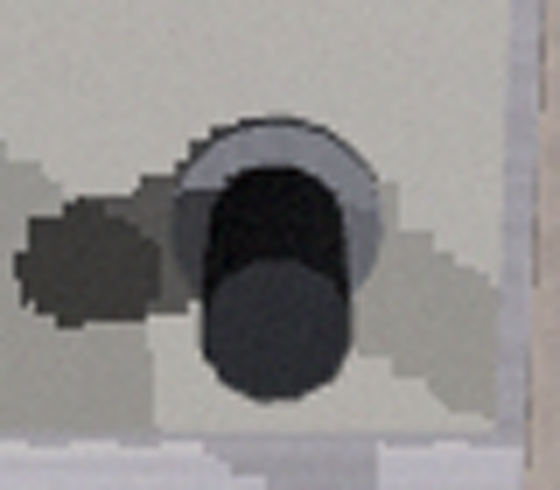

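View pics/s30c.png

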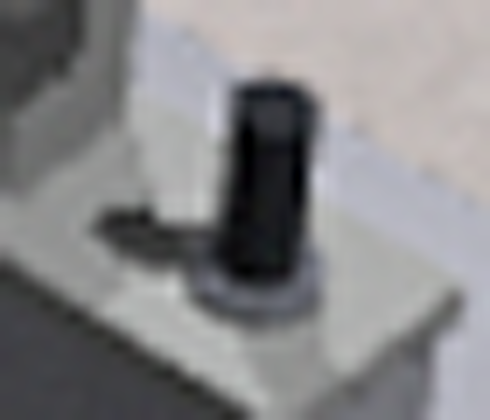

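View pics/d2.png

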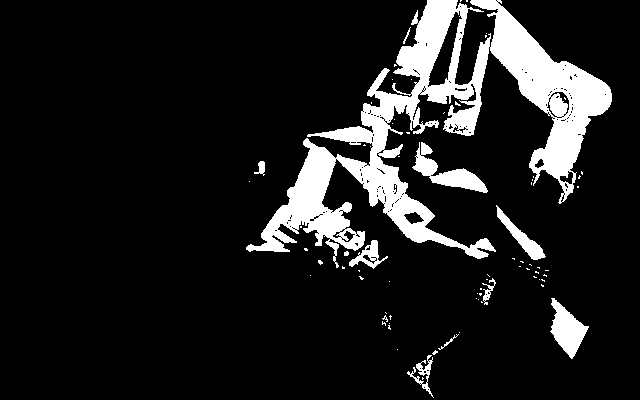

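```bash
python3 - <<'E'
from h import *
import pickle
f,s=pickle.load(open('fin.pkl','rb'))
print('top',tri([(f,(319.1,206.9)),(s,(374.1,241.8))]))
print('collar c @64', onz(f,(280+278.5/7-.5,160+222/7-.5),.064), 'top@106',onz(f,(319.1,206.9),.106))
print({k:np.round(v,3) for k,v in manip.state().items() if k in('time','contact_force','tool_pos')})
manip.job_done()
E
```

```text
top (array([0.56502942, 0.25630175, 0.10564305]), [np.float64(8.265201817148457e-05), np.float64(8.265201817133342e-05)])
collar c @64 [0.56434192 0.25668288 0.064     ] top@106 [0.56486769 0.25638549 0.106     ]
{'time': np.float64(27.7), 'tool_pos': array([0.554, 0.256, 0.176]), 'contact_force': array([ 1.365, -0.338, -1.143])}
the job is handed in; nothing more can be done
```

The job is done and handed in at 27.7 s. The bar is open, the tray was pulled to its end stop, and the pin is seated through both holes and let go, with the gripper clear.

**How it went**
- **Bar:** It took several tries. The real fingertips are about 38 mm short of the reported TCP, so the first grasp closed on air above the knob. The second caught the bar instead of the coin. The knob then slipped to the pad edge at about 1.66 rad and fell back to about 1.3 rad while I tried to re-grip it. I then followed the arc to about 1.8 rad and released it there.
- **Tray:** I pulled the fin until it stopped moving. The force rose to 26 N at the stop.
- **Pin:** I took it from the grey block. The green and orange blocks were empty look-alikes. I lowered it in small steps, and sideways forces stayed below about 5 N.

**Last checks**
- **Seating:** The upward force appeared at TCP z = 0.0384 (predicted 0.0386), and I pressed with about 12 N. The pin top measures 105.6 mm from two views (expected 106 mm).
- **Upright:** The pin's top and collar agree to under 1 mm sideways.
- **Position:** The pin stands at (0.565, 0.256). That is within about 1.5 mm of the lug hole I measured at the start, inside the camera's accuracy.
- **Bar and bystanders:** The bar still stood open well after release. The before/after picture shows changes only at the arm, its shadows, the carrier and the pin.

None of these final checks failed.

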